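# Change over the tools of a twin lens polisher

### The job

Change the twin lens polisher over for the next pair of lenses: the blue tool must go on the left spindle (left as seen from the robot) and the green tool on the right spindle, and the red and yellow tools now on the spindles go into the tool rack, each in a cup of its own. Use the rack's empty cup to make room: the tools must stay clean, so never set or drop one on the bench, and keep them upright. Leave every tool fully home in its taper, and do not disturb the dropper bottle.

Things in the scene. Friction and masses are not known exactly. Their poses are not given: they have to be found in the camera images.
- tool_red: loose polishing tool, red ribbed body, cream petal pad on top; 0.06 to 0.13 kg, starts on one spindle. Origin: foot of the shank, z up through the pad. Metal taper shank 13 mm wide at the foot, 32 mm at 24 mm height; red body 50 mm in diameter from 24 to 46 mm height (grip here); pad up to 53 mm. Round: yaw is arbitrary
- tool_yellow: loose polishing tool, yellow ribbed body, cream petal pad on top; 0.06 to 0.13 kg, starts on the other spindle. Origin: foot of the shank, z up through the pad. Metal taper shank 13 mm wide at the foot, 32 mm at 24 mm height; yellow body 50 mm in diameter from 24 to 46 mm height (grip here); pad up to 53 mm. Round: yaw is arbitrary
- tool_blue: loose polishing tool, blue ribbed body, cream petal pad on top; 0.06 to 0.13 kg, starts in a cup of the rack. Origin: foot of the shank, z up through the pad. Metal taper shank 13 mm wide at the foot, 32 mm at 24 mm height; blue body 50 mm in diameter from 24 to 46 mm height (grip here); pad up to 53 mm. Round: yaw is arbitrary
- tool_green: loose polishing tool, green ribbed body, cream petal pad on top; 0.06 to 0.13 kg, starts in a cup of the rack. Origin: foot of the shank, z up through the pad. Metal taper shank 13 mm wide at the foot, 32 mm at 24 mm height; green body 50 mm in diameter from 24 to 46 mm height (grip here); pad up to 53 mm. Round: yaw is arbitrary
- spindle_left: steel spindle nose of the twin polisher, left as seen from the robot (greater y), 34 mm high, 44 mm across (foot 54), fixed; tapered bore (mouth 36 mm wide, 26 mm deep) for a tool's shank. Origin: centre of its underside, z up; a tool fully home has its origin 10 mm above it. Stands on a black pan 58 mm above the bench with a 12 mm rim. y axis: along the row of two spindles, 120 mm apart
- spindle_right: the same, on the right (smaller y), also 34 mm high, 44 mm across (foot 54), fixed; tapered bore (mouth 36 mm wide, 26 mm deep) for a tool's shank. Origin: centre of its underside, z up; a tool fully home has its origin 10 mm above it. A thin nozzle behind each spindle (+x) rises 35 mm above the pan, 45 mm from the spindle's middle. Polisher: fixed light grey housing, 180 x 250 mm
- seat_a: one of three alike grey cups of the tool rack, 34 mm high, 44 mm across (foot 54), fixed; tapered bore (mouth 36 mm wide, 26 mm deep) for a tool's shank. Origin: centre of its underside, z up; a tool fully home has its origin 10 mm above it. It stands on a dark rail 76 x 256 mm, 16 mm high; y axis: along the row; cups 84 mm apart. Any cup may take any tool; one is empty at the start
- seat_b: another cup of the tool rack, like seat_a: 34 mm high, 44 mm across (foot 54), fixed; tapered bore (mouth 36 mm wide, 26 mm deep) for a tool's shank. Origin: centre of its underside, z up; a tool fully home has its origin 10 mm above it. The cups' order in the row varies
- seat_c: another cup of the tool rack, like seat_a: 34 mm high, 44 mm across (foot 54), fixed; tapered bore (mouth 36 mm wide, 26 mm deep) for a tool's shank. Origin: centre of its underside, z up; a tool fully home has its origin 10 mm above it. The cups' order in the row varies
- dropper_bottle: loose small amber dropper bottle with black teat, 34 mm wide, 102 mm high, standing upright behind the work; origin: centre of its underside
There are look-alikes about, which are no part of the job. Of the things like the tool_red, leave any that is pink; of the rest the larger one is meant.

How it is judged:
At the end, for the whole second after the job is handed in: Blue tool on the left spindle, green on the right, red and yellow each in a rack cup: each upright (0.12 rad), within 6 mm of its place's middle, fully home (own origin 6 to 13.5 mm above the place's origin), released and at rest (horizontal distance between tool_blue and spindle_left below 0.006 m and z of tool_blue in the frame of spindle_left between 0.006 and 0.0135 m and angle between each of tool_blue, tool_green's own z axis and vertical below 0.12 rad and horizontal distance between tool_green and spindle_right below 0.006 m and z of tool_green in the frame of spindle_right between 0.006 and 0.0135 m and ((horizontal distance between tool_red and seat_a below 0.006 m and z of tool_red in the frame of seat_a between 0.006 and 0.0135 m and angle between tool_red's own z axis and vertical below 0.12 rad) or (horizontal distance between tool_red and seat_b below 0.006 m and z of tool_red in the frame of seat_b between 0.006 and 0.0135 m and angle between tool_red's own z axis and vertical below 0.12 rad) or (horizontal distance between tool_red and seat_c below 0.006 m and z of tool_red in the frame of seat_c between 0.006 and 0.0135 m and angle between tool_red's own z axis and vertical below 0.12 rad)) and ((horizontal distance between tool_yellow and seat_a below 0.006 m and z of tool_yellow in the frame of seat_a between 0.006 and 0.0135 m and angle between tool_yellow's own z axis and vertical below 0.12 rad) or (horizontal distance between tool_yellow and seat_b below 0.006 m and z of tool_yellow in the frame of seat_b between 0.006 and 0.0135 m and angle between tool_yellow's own z axis and vertical below 0.12 rad) or (horizontal distance between tool_yellow and seat_c below 0.006 m and z of tool_yellow in the frame of seat_c between 0.006 and 0.0135 m and angle between tool_yellow's own z axis and vertical below 0.12 rad)) and linear speed of each of tool_red, tool_yellow, tool_blue, tool_green below 0.02 m/s and angular speed of each of tool_red, tool_yellow, tool_blue, tool_green below 0.2 rad/s); the robot touches nothing.
It fails at once if a tool touches down on the bench or falls (height (world z) of any of tool_red, tool_yellow, tool_blue, tool_green below 0.012 m).
It fails at once if a tool is tipped by more than 0.8 rad (angle between any of tool_red, tool_yellow, tool_blue, tool_green's own z axis and vertical above 0.8 rad).
It fails at once if the dropper bottle is shifted by more than 25 mm or knocked over (distance of dropper_bottle from where it was at the start of the episode above 0.025 m or angle between dropper_bottle's own z axis and vertical above 0.3 rad).
It also fails if it takes over 90 s, if anything falls off the work surface, if the arm or the gripper's body presses on something with over 40 N, if the wrist force passes 120 N, or if a joint passes its speed limit or range.

### The arm

A 6-joint arm with a two-finger parallel gripper is mounted at the origin on a cart in front of the work surface, level with it; the furniture and walls round the work are solid. World frame = base frame: x ahead of the robot, y to its left, z up, the work surface at z = 0. Lengths are in m, angles in rad, forces in N, time in s.
With the tool pointing down it reaches from about 0.4 to 0.925 m from the base axis. Payload 3.4 kg.
Tool frame: the origin (TCP) lies midway between the tips of the shut fingers; the grasp point (between the pads) lies 19 mm behind it; y points along the fingers, z is the direction in which the jaws open and shut, and the axes are right-handed (so a half turn about y gives the same grasp; the last joint's range is limited). The gripper opens to 85 mm and grips with 20 to 120 N. Pads are 22 mm wide; open, the fingers measure 114 mm over their backs; the gripper's body (76 mm by 85 mm) begins 54 mm behind the grasp point. The pads swing forward as they close: fully open they stand 13 mm farther back than shut.
Start: joints at [1.042, 0.307, 1.506, -0, 1.328, -0.073], TCP at [0.253, 0.516, 0.231] pointing down, gripper open.
Joint ranges: [-3.12, 3.12], [-1.05, 2.28], [0.14, 2.33], [-1.42, 4.57], [0.1, 2.73], [-2.68, 2.68]. Speed limits (rad/s): [2.57, 2.57, 3.14, 3.14, 3.14, 3.14].

### API

Orientations are given as [roll, pitch, yaw] about the fixed x, y, z axes, in that order (R = Rz(yaw) Ry(pitch) Rx(roll)).
In Python, from station import ctrl gives the robot as it stands.
- The arm moves only by the tool carry_out, never from a script. Its argument "increments" is a list of rows, each an object with "slide": the shift along the tool's x, y, z in cm, a list of three; "rot": the turn, a rotation vector about the tool's x, y, z in rad, a list of three; "claw": the opening in per cent of the stroke, from 0 (shut) to 100 (fully open). A call has 1 to 20 rows; each row is the pose to reach, as a shift and turn from the pose commanded when the call began, along the tool's axes at that moment; what a row does not reach only later rows make up. A row lasts 1/8 s, in which the tool goes at most 62.5 mm and 10.7 degrees, less where a joint would pass 70% of its speed; a pose out of reach is approached as far as the arm can. A call with a gripper value outside its range is refused whole. The fingers move at their own pace and stop on an object; "grip_force" is the grip in N (left out, the last holds). Time passes only in rows, so rows that repeat a pose let the fingers close. It gives the time, the measured TCP pose, the force and the opening at its end, in the units of the state.
- ctrl.state(): the state, without advancing time (a new reading comes with each control period).
- ctrl.capture(name): name is "scene" or "top" or "wrist"; returns the picture (480x640x3 uint8, blue, green, red); there is no depth.
- ctrl.camera_model(name): a dict with "fx", "fy", "cx", "cy" (pixels), "k1" (the pictures are not rectified: a ray, as slopes to the right and down, at radius r is drawn at 1 + k1 r^2 times it, then the intrinsics apply), "world_to_cam" (4x4, takes a point from world to camera coordinates); the wrist camera has in their place "T_tool_cam" (4x4, takes a point from camera to tool coordinates, whose origin is the TCP and whose axes are the tool frame's). Camera axes: x right, y down, z forward; pixel columns grow to the right and rows downward; lengths in m; the calibration is good to about 2 mm. A picture is of the moment at which its call begins: read the wrist's pose just before it. camera_model takes no time and is no camera call.
- ctrl.hand_in(): hands the job in, once; it reports no verdict.
The state is a dict: "time_s": time; "joint_positions": joint angles; "qvel": joint speeds; "effort": joint torques, N m; "eef_pos": TCP position; "orientation": TCP orientation; "ft_force": force on the tool from outside, world axes, zero at the start; "torque": the same for the moment, N m; "width": finger opening in m.
Only numpy, scipy, OpenCV 4.12 (cv2) and the standard library are available. Lean on these libraries where they do the work, as an engineer would, in place of code of your own. Each camera call takes 0.05 s, during which the arm holds its last target.

## Working session

There is one attempt and no reset: what is moved stays moved. The work goes in short steps, Python scripts to look and compute and a tool call to move; the robot and the scene stay as the last step left them, time stands still between calls to the robot, and variables do not carry over. Pictures are saved under pics/ and viewed, and the job is handed in when it is done.

Besides the shell and the picture viewer there is one more tool, called as name(argument=value, ...), one argument or row to a line, values as JSON. carry_out: Moves the arm, as the interface text tells. Its arguments: {"type":"object","properties":{"increments":{"type":"array","items":{"type":"object","properties":{"slide":{"type":"array","items":{"type":"number"}},"rot":{"type":"array","items":{"type":"number"}},"claw":{"type":"number"}}}},"grip_force":{"type":"number"}},"required":["increments"]}

```bash
mkdir -p pics; ls
python3 - <<'E'
from station import ctrl
import cv2, numpy as np
np.set_printoptions(precision=4,suppress=True)
print(ctrl.state())
for n in("scene","top","wrist"):
    cv2.imwrite(f"pics/{n}0.png",ctrl.capture(n)); print(n,ctrl.camera_model(n))
E
```

```text
pics
{'time_s': 0.0, 'joint_positions': array([ 1.0415,  0.3076,  1.5077,  0.    ,  1.3284, -0.0735]), 'qvel': array([-0.0007,  0.0013,  0.0007, -0.0009,  0.0005,  0.0025]), 'effort': array([  0.0003, -45.7566, -25.1913,  -0.0001,   0.0135,  -0.    ]), 'eef_pos': array([0.2528, 0.5157, 0.2304]), 'orientation': array([-1.5728,  0.0002, -0.4558]), 'ft_force': array([ 0.481 ,  1.0821, -0.8525]), 'torque': array([-0.0101, -0.0318,  0.0106]), 'width': 0.08532676807064284}
scene {'fx': 438.4399841999617, 'fy': 438.4399841999617, 'cx': 323.1414214392985, 'cy': 240.98629834129017, 'k1': -0.08041393389465547, 'world_to_cam': array([[ 0.406 , -0.9137, -0.0189, -0.1723],
       [-0.606 , -0.2536, -0.754 ,  0.3991],
       [ 0.6841,  0.3175, -0.6566,  0.5657],
       [ 0.    ,  0.    ,  0.    ,  1.    ]])}
top {'fx': 532.0906188818587, 'fy': 532.0906188818587, 'cx': 322.76008591452313, 'cy': 247.12686466844866, 'k1': -0.11480942479779145, 'world_to_cam': array([[ 0.0139, -0.9999, -0.0017,  0.0405],
       [-0.9864, -0.0134, -0.1641,  0.5854],
       [ 0.164 ,  0.004 , -0.9864,  1.3939],
       [ 0.    ,  0.    ,  0.    ,  1.    ]])}
wrist {'fx': 357.3771739323113, 'fy': 357.3771739323113, 'cx': 315.9154165916815, 'cy': 238.6487348876005, 'k1': 0.008121072382513096, 'T_tool_cam': array([[-0.0004,  0.9572,  0.2895, -0.0745],
       [ 0.0001, -0.2895,  0.9572, -0.1415],
       [ 1.    ,  0.0004, -0.    ,  0.    ],
       [ 0.    ,  0.    ,  0.    ,  1.    ]])}
```

View pics/scene0.png

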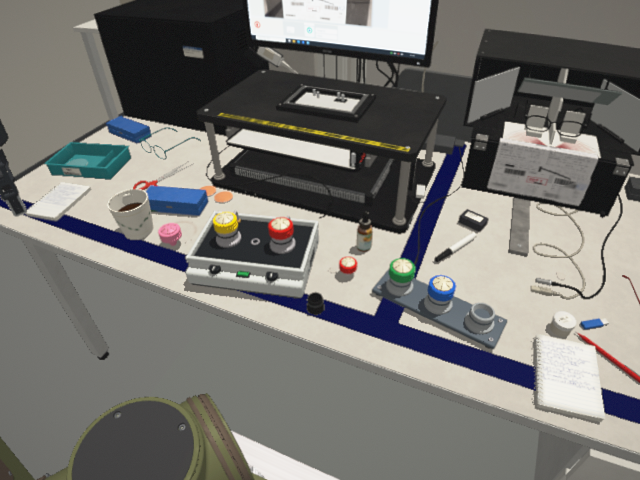

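View pics/top0.png

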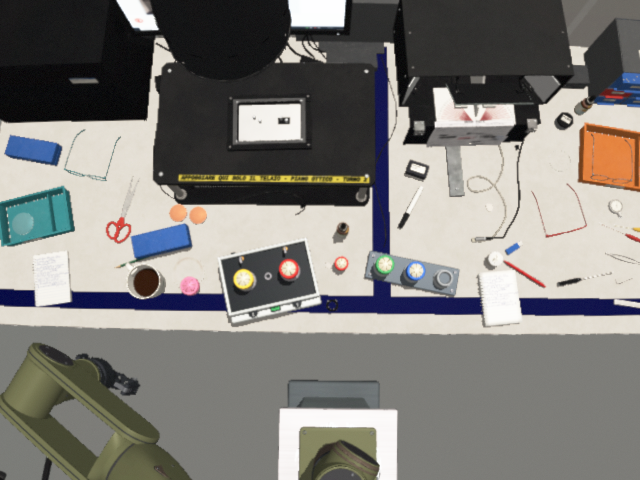

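View pics/wrist0.png

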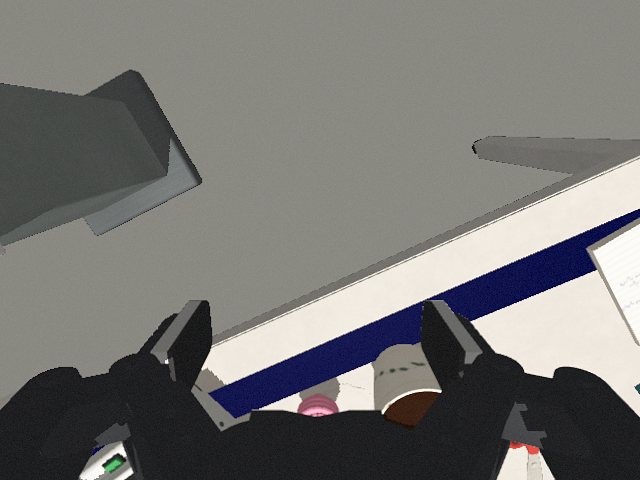

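The left spindle holds yellow (top view px 243,279) and the right one red (289,268). In the rack, green is at (384,264), blue at (414,270) and the empty cup at (443,278). The small red knob at (341,264) and the pink one at (190,286) are decoys. Next I'll measure positions in both views.

```bash
cat > h.py <<'E'
from station import ctrl
import cv2, numpy as np
from scipy.spatial.transform import Rotation as Ro
np.set_printoptions(precision=4,suppress=True)
def ray(name,px,T=None):
    m=ctrl.camera_model(name)
    K=np.array([[m['fx'],0,m['cx']],[0,m['fy'],m['cy']],[0,0,1]])
    p=cv2.undistortPointsIter(np.array([[px]],float),K,np.array([m['k1'],0,0,0.]),None,None,(3,50,1e-10))[0,0]
    if name=='wrist': C=T@m['T_tool_cam']
    else: C=np.linalg.inv(m['world_to_cam'])
    return C[:3,3],C[:3,:3]@np.r_[p,1]
def onz(name,px,z,T=None):
    o,d=ray(name,px,T); return o+d*(z-o[2])/d[2]
def tri(r1,r2):
    (a,u),(b,v)=r1,r2; s=np.linalg.lstsq(np.c_[u,-v],b-a,rcond=None)[0]
    p,q=a+u*s[0],b+v*s[1]; return (p+q)/2,np.linalg.norm(p-q)
H={'yellow':[(20,34)],'red':[(0,7),(173,180)],'blue':[(100,120)],'green':[(45,85)]}
def blobs(im,c,amin=60,smin=120,vmin=60):
    hsv=cv2.cvtColor(im,cv2.COLOR_BGR2HSV)
    m=0
    for a,b in H[c]: m=m|cv2.inRange(hsv,(a,smin,vmin),(b,255,255))
    m=cv2.morphologyEx(m,cv2.MORPH_CLOSE,np.ones((5,5)))
    out=[]
    for k in cv2.findContours(m,cv2.RETR_EXTERNAL,cv2.CHAIN_APPROX_NONE)[0]:
        if cv2.contourArea(k)<amin: continue
        h=cv2.convexHull(k); M=cv2.moments(h); x,y,w,hh=cv2.boundingRect(h)
        out.append((np.array([M['m10']/M['m00'],M['m01']/M['m00']]),M['m00'],(x,y,w,hh)))
    return out
def pose():
    s=ctrl.state(); T=np.eye(4); T[:3,:3]=Ro.from_euler('xyz',s['orientation']).as_matrix(); T[:3,3]=s['eef_pos']; return T
E
python3 - <<'E'
from h import *
for n in('top','scene'):
    im=cv2.imread(f'pics/{n}0.png')
    for c in H: print(n,c,[(b[0].round(1),b[1],b[2]) for b in blobs(im,c)])
E
```

```text
top yellow [(array([242.9, 278.7]), 310.0, (233, 269, 21, 20)), (array([273.9, 178.3]), 1399.0, (178, 174, 192, 10))]
top red [(array([524.9, 273.9]), 111.5, (505, 261, 40, 26)), (array([288.3, 268.4]), 296.5, (279, 259, 20, 20)), (array([118.1, 229.7]), 426.0, (106, 217, 25, 26)), (array([614.1,  93.8]), 186.5, (600, 89, 31, 10))]
top blue [(array([575.3, 306.8]), 1595.0, (520, 299, 120, 16)), (array([143.5, 300.8]), 2479.5, (54, 292, 172, 18)), (array([ 16.5, 297.5]), 476.0, (0, 290, 34, 16)), (array([393.5, 300.2]), 3970.0, (297, 280, 185, 34)), (array([415.1, 270.8]), 264.0, (406, 262, 19, 19)), (array([160.9, 241.1]), 1302.0, (132, 224, 59, 35)), (array([ 33. , 149.9]), 1077.5, (5, 136, 56, 29)), (array([621.8,  91.4]), 1041.5, (595, 73, 45, 34)), (array([380.5, 157.4]), 2773.5, (372, 48, 17, 206))]
top green []
scene yellow [(array([225.1, 222.8]), 417.5, (213, 213, 26, 21)), (array([317.3, 132.1]), 874.5, (218, 113, 193, 39))]
scene red [(array([611.7, 358.5]), 347.0, (579, 334, 61, 49)), (array([347.6, 265.1]), 219.0, (339, 258, 18, 16)), (array([280.4, 228.5]), 437.5, (268, 219, 26, 21)), (array([145. , 184.4]), 148.5, (133, 180, 25, 10))]
scene blue [(array([621.2, 405.6]), 808.5, (602, 389, 38, 34)), (array([591.6, 323.6]), 140.0, (581, 319, 22, 10)), (array([406.4, 331.5]), 7724.0, (243, 291, 292, 98)), (array([441.1, 288.4]), 514.5, (428, 276, 28, 25)), (array([120., 241.]), 2059.0, (35, 216, 153, 55)), (array([176.7, 199.8]), 1354.0, (147, 186, 60, 29)), (array([431.2, 210.4]), 2274.0, (401, 145, 64, 132)), (array([128.3, 128.8]), 702.0, (106, 116, 44, 27))]
scene green [(array([402. , 270.3]), 476.5, (389, 259, 27, 24))]
```

Run:
```python
from h import *
im=cv2.imread('pics/top0.png')
g=blobs(im,'green',30,80,40); print([(b[0],b[1],b[2]) for b in g])
P={'yellow':((242.9,278.7),(225.1,222.8),.103),'red':((288.3,268.4),(280.4,228.5),.103),'blue':((415.1,270.8),(441.1,288.4),.061)}
for b in g:
    if abs(b[0][0]-384)<6: P['green']=(b[0],(402.,270.3),.061)
for c,(t,s,z) in P.items():
    p,e=tri(ray('top',t),ray('scene',s)); print(c,'top',onz('top',t,z),'scene',onz('scene',s,z),'tri',p,e)
a=cv2.resize(im[225:305,200:480],None,fx=2.8,fy=2.8,interpolation=cv2.INTER_CUBIC)
b=cv2.resize(cv2.imread('pics/scene0.png')[200:350,180:520],(784,346),interpolation=cv2.INTER_CUBIC)
cv2.imwrite('pics/z1.png',np.vstack([a,b]))
```

```text
[(array([384.2792, 264.1759]), 261.5, (375, 255, 19, 19))]
yellow top [0.49  0.254 0.103] scene [0.4884 0.2503 0.103 ] tri [0.4909 0.2537 0.0999] 0.0018344515628117807
red top [0.5186 0.1369 0.103 ] scene [0.5163 0.1342 0.103 ] tri [0.5193 0.1366 0.0999] 0.0010633311848725385
blue top [ 0.5218 -0.1995  0.061 ] scene [ 0.52   -0.2012  0.061 ] tri [ 0.5223 -0.2005  0.0584] 0.0011566109542362729
green top [ 0.5387 -0.1168  0.061 ] scene [ 0.5381 -0.1197  0.061 ] tri [ 0.5394 -0.1182  0.0591] 0.002567905846420752
```

View pics/z1.png

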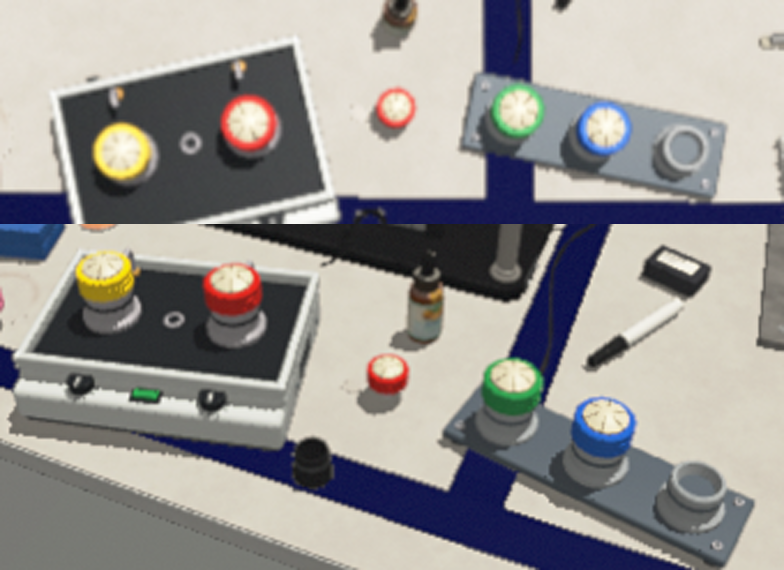

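```bash
cat >> h.py <<'E'
def plan(p,yaw=0.4):
    T=pose(); R=Ro.from_euler('xyz',[-np.pi/2,0,yaw]).as_matrix()
    print('slide cm',T[:3,:3].T@(np.array(p)-T[:3,3])*100,'rot',Ro.from_matrix(T[:3,:3].T@R).as_rotvec(),'at',T[:3,3],ctrl.state()['time_s'])
E
python3 - <<'E'
from h import *
plan([.4905,.253,.2])
E
```

```text
slide cm [ 32.9089   3.0749 -13.1338] rot [ 0.0015 -0.8558 -0.0008] at [0.2528 0.5158 0.2306] 0.15
```

carry_out(
  increments=[
    {"slide":[32.9,3.07,-13.1],"rot":[0.0015,-0.856,-0.001],"claw":80},
    {"slide":[32.9,3.07,-13.1],"rot":[0.0015,-0.856,-0.001],"claw":80},
    {"slide":[32.9,3.07,-13.1],"rot":[0.0015,-0.856,-0.001],"claw":80},
    {"slide":[32.9,3.07,-13.1],"rot":[0.0015,-0.856,-0.001],"claw":80},
    {"slide":[32.9,3.07,-13.1],"rot":[0.0015,-0.856,-0.001],"claw":80},
    {"slide":[32.9,3.07,-13.1],"rot":[0.0015,-0.856,-0.001],"claw":80},
    {"slide":[32.9,3.07,-13.1],"rot":[0.0015,-0.856,-0.001],"claw":80},
    {"slide":[32.9,3.07,-13.1],"rot":[0.0015,-0.856,-0.001],"claw":80},
    {"slide":[32.9,3.07,-13.1],"rot":[0.0015,-0.856,-0.001],"claw":80},
    {"slide":[32.9,3.07,-13.1],"rot":[0.0015,-0.856,-0.001],"claw":80},
  ],
)

```text
time_s: 1.4
eef_pos: [0.4899, 0.2551, 0.2008]
orientation: [-1.57, -0.002, 0.402]
ft_force: [0.1, 0.4, -0.1]
width: 0.0681
```

```bash
cat > w.py <<'E'
import sys
from h import *
n=sys.argv[1]
T=pose(); im=ctrl.capture('wrist'); cv2.imwrite(f'pics/{n}.png',im)
print(T[:3,3],ctrl.state()['orientation'],ctrl.state()['width'],ctrl.state()['ft_force'])
for c in H:
    for b in blobs(im,c,400): print(c,b[0],b[1],b[2],'z.103',onz('wrist',b[0],.103,T),'z.061',onz('wrist',b[0],.061,T))
E
python3 w.py w1
```

```text
[0.4899 0.2551 0.2008] [-1.5697 -0.0016  0.4023] 0.0681612121946024 [-0.3602  0.6421  0.5106]
yellow [311.6058 236.9604] 4370.5 (275, 198, 74, 78) z.103 [0.488  0.2518 0.103 ] z.061 [0.4998 0.2563 0.061 ]
red [136.1732 208.1735] 5207.5 (93, 170, 88, 78) z.103 [0.516  0.1341 0.103 ] z.061 [0.5326 0.1179 0.061 ]
red [ 19.3422 156.5303] 1646.5 (0, 134, 44, 45) z.103 [0.5122 0.0559 0.103 ] z.061 [0.5282 0.026  0.061 ]
blue [512.562  227.7423] 12253.5 (397, 156, 243, 136) z.103 [0.4275 0.3771 0.103 ] z.061 [0.4286 0.4036 0.061 ]
blue [84.5383 38.7524] 8850.5 (0, 0, 212, 74) z.103 [0.4276 0.0798 0.103 ] z.061 [0.4288 0.0541 0.061 ]
```

View pics/w1.png

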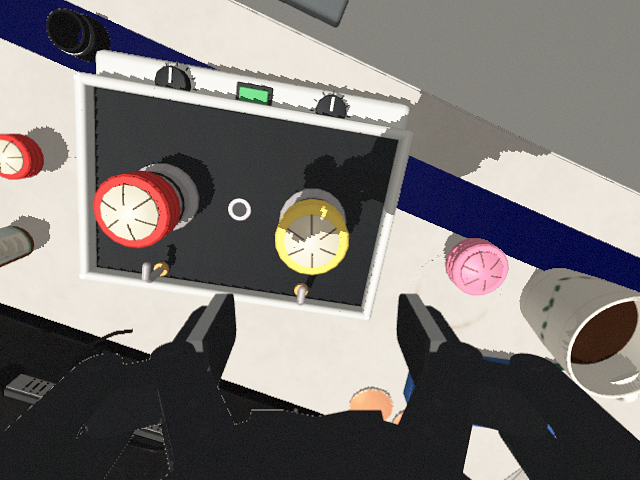

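Run:
```python
from h import *
plan([.489,.2525,.14]);plan([.489,.2525,.078])
```

```text
slide cm [-0.2013  6.0781 -0.1954] rot [-0.0011  0.0023  0.0016] at [0.49   0.255  0.2008] 1.45
slide cm [-0.2113 12.2781 -0.2023] rot [-0.0011  0.0023  0.0016] at [0.49   0.255  0.2008] 1.45
```

carry_out(
  increments=[
    {"slide":[-0.2,3,-0.2],"claw":80},
    {"slide":[-0.2,6,-0.2],"claw":80},
    {"slide":[-0.2,8,-0.2],"claw":80},
    {"slide":[-0.2,10,-0.2],"claw":80},
    {"slide":[-0.2,11.5,-0.2],"claw":80},
    {"slide":[-0.2,12.3,-0.2],"claw":80},
    {"slide":[-0.2,12.3,-0.2],"claw":80},
    {"slide":[-0.2,12.3,-0.2],"claw":80},
  ],
)

```text
invalid input at $.increments[0]: expected keys slide, rot, claw
```

```bash
python3 w.py w2
```

```text
[0.49   0.255  0.2008] [-1.5697 -0.0017  0.4021] 0.06860755849837945 [-0.0729  0.2125  0.2244]
yellow [311.7622 236.8065] 4371.5 (275, 198, 74, 78) z.103 [0.4881 0.2518 0.103 ] z.061 [0.4998 0.2562 0.061 ]
red [136.3509 208.0551] 5210.5 (93, 170, 88, 78) z.103 [0.516  0.1341 0.103 ] z.061 [0.5326 0.1179 0.061 ]
red [ 19.3813 156.4512] 1650.0 (0, 134, 44, 45) z.103 [0.5123 0.0558 0.103 ] z.061 [0.5282 0.0259 0.061 ]
blue [512.4193 227.4863] 12209.0 (397, 155, 243, 137) z.103 [0.4275 0.3768 0.103 ] z.061 [0.4286 0.4033 0.061 ]
blue [85.2896 38.9587] 8913.0 (0, 0, 215, 74) z.103 [0.4277 0.0801 0.103 ] z.061 [0.4288 0.0545 0.061 ]
```

View pics/w2.png

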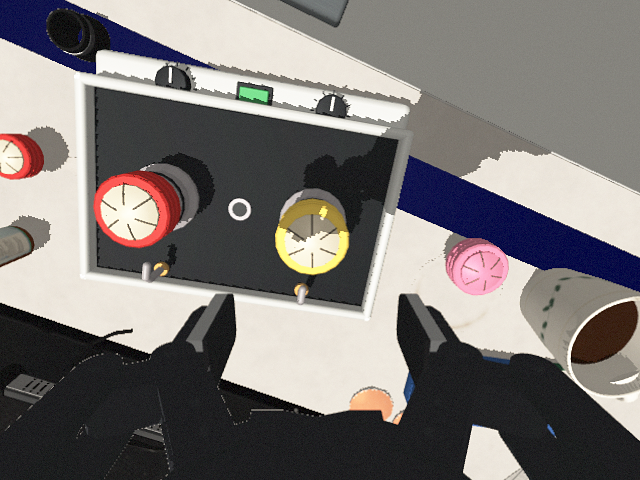

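The move was refused because every row needs all three keys, so the view is unchanged. I'll resend it.

carry_out(
  increments=[
    {"slide":[-0.2,3,-0.2],"rot":[0,0,0],"claw":80},
    {"slide":[-0.2,6,-0.2],"rot":[0,0,0],"claw":80},
    {"slide":[-0.2,8,-0.2],"rot":[0,0,0],"claw":80},
    {"slide":[-0.2,10,-0.2],"rot":[0,0,0],"claw":80},
    {"slide":[-0.2,11.5,-0.2],"rot":[0,0,0],"claw":80},
    {"slide":[-0.2,12.3,-0.2],"rot":[0,0,0],"claw":80},
    {"slide":[-0.2,12.3,-0.2],"rot":[0,0,0],"claw":80},
    {"slide":[-0.2,12.3,-0.2],"rot":[0,0,0],"claw":80},
  ],
)

```text
time_s: 2.5
eef_pos: [0.4905, 0.2517, 0.0782]
orientation: [-1.57, -0.003, 0.4]
ft_force: [-0.5, -0.3, -0.7]
width: 0.0683
```

```bash
python3 w.py w3
```

```text
[0.4905 0.2517 0.0782] [-1.5699 -0.0029  0.4002] 0.06838364017071868 [ 0.2196 -0.8901  0.5873]
yellow [317.3211 333.9377] 16223.5 (246, 260, 144, 146) z.103 [0.4881 0.2519 0.103 ] z.061 [0.5121 0.2623 0.061 ]
red [ 29.9604 281.683 ] 7622.5 (0, 211, 74, 147) z.103 [0.5081 0.1506 0.103 ] z.061 [0.5392 0.1244 0.061 ]
blue [491.099  462.2609] 1867.0 (463, 440, 66, 40) z.103 [0.5158 0.3428 0.103 ] z.061 [0.5498 0.3859 0.061 ]
blue [555.965  253.5291] 13838.5 (465, 180, 175, 149) z.103 [0.427  0.3151 0.103 ] z.061 [0.429  0.3484 0.061 ]
blue [80.8575  8.6592] 1123.0 (7, 0, 137, 26) z.103 [0.4175 0.1492 0.103 ] z.061 [0.4161 0.1225 0.061 ]
green [213.555   69.9404] 1191.5 (188, 55, 52, 32) z.103 [0.4179 0.1885 0.103 ] z.061 [0.4165 0.1761 0.061 ]
```

View pics/w3.png

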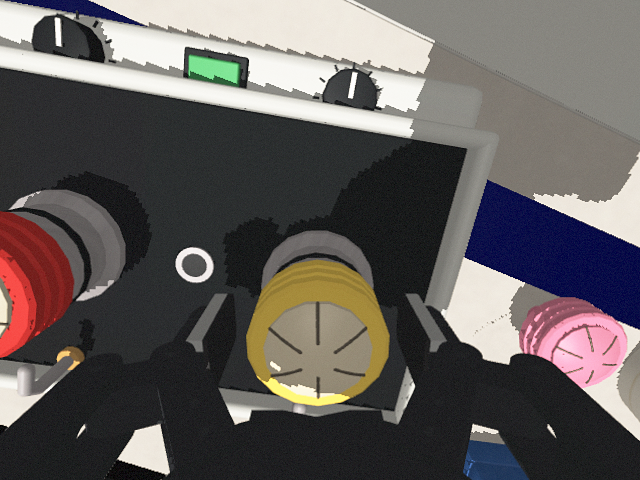

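Run:
```python
from h import *
T=pose()
for p in [(318,350),(318,346)]:
    q=onz('wrist',p,.121,T); print(q,T[:3,:3].T@(q-T[:3,3]))
im=cv2.imread('pics/w3.png')[220:440,200:430]; cv2.imwrite('pics/w3z.png',cv2.resize(im,None,fx=2.6,fy=2.6,interpolation=2))
```

```text
[0.4832 0.2499 0.121 ] [-0.0073 -0.0427  0.0013]
[0.4818 0.2493 0.121 ] [-0.0088 -0.0427  0.0013]
```

View pics/w3z.png

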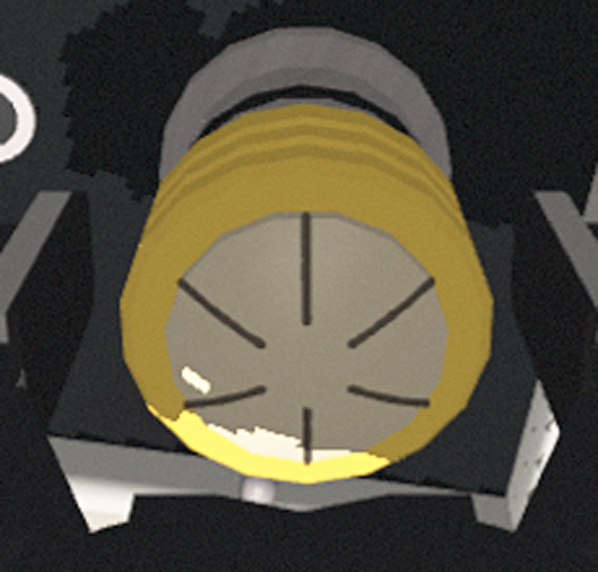

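Laterally the yellow tool is centred between the fingers (px 318, with finger edges at about 232 and 408). Along tool x it sits about 2–4 mm toward the robot, so I'll nudge and grip.

carry_out(
  increments=[
    {"slide":[-0.25,0,0],"rot":[0,0,0],"claw":80},
    {"slide":[-0.25,0,0],"rot":[0,0,0],"claw":80},
    {"slide":[-0.25,0,0],"rot":[0,0,0],"claw":40},
    {"slide":[-0.25,0,0],"rot":[0,0,0],"claw":40},
    {"slide":[-0.25,0,0],"rot":[0,0,0],"claw":40},
    {"slide":[-0.25,0,0],"rot":[0,0,0],"claw":40},
    {"slide":[-0.25,0,0],"rot":[0,0,0],"claw":40},
  ],
  grip_force=40,
)

```text
time_s: 3.42
eef_pos: [0.4877, 0.2505, 0.078]
orientation: [-1.57, -0.002, 0.4]
ft_force: [-0.7, -0.7, 5.3]
width: 0.0491
```

```bash
python3 w.py w4
```

```text
[0.4877 0.2505 0.078 ] [-1.5699 -0.0018  0.4002] 0.04920650102924165 [-2.0388 -0.361   5.7429]
yellow [315.849  341.2636] 16118.5 (245, 267, 143, 146) z.103 [0.4883 0.2514 0.103 ] z.061 [0.5134 0.262  0.061 ]
red [ 30.442  289.5099] 7784.5 (0, 219, 75, 147) z.103 [0.5082 0.1501 0.103 ] z.061 [0.5404 0.1242 0.061 ]
blue [476.0548 463.5129] 1106.5 (455, 443, 50, 37) z.103 [0.516  0.3359 0.103 ] z.061 [0.551  0.3771 0.061 ]
blue [556.0693 258.2698] 13773.5 (464, 185, 176, 149) z.103 [0.4257 0.3149 0.103 ] z.061 [0.4282 0.3484 0.061 ]
blue [68.998  12.0627] 1839.0 (0, 0, 148, 34) z.103 [0.417  0.1451 0.103 ] z.061 [0.4162 0.1174 0.061 ]
green [214.3752  77.8562] 1219.5 (189, 62, 52, 33) z.103 [0.4171 0.1883 0.103 ] z.061 [0.4164 0.1761 0.061 ]
```

View pics/w4.png

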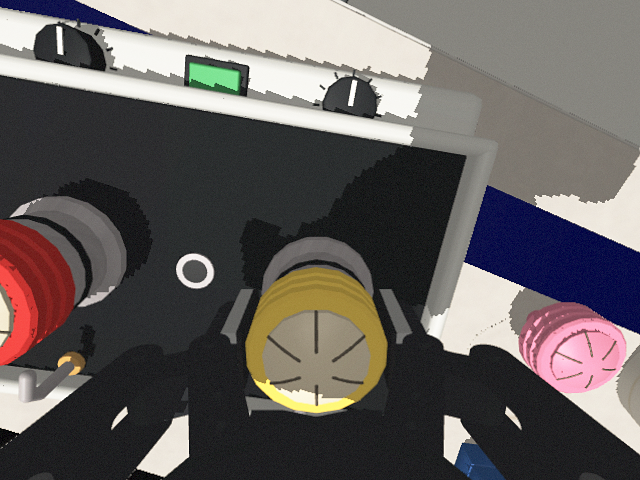

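Gripped at 49 mm, so I'll lift.

carry_out(
  increments=[
    {"slide":[0,-0.5,0],"rot":[0,0,0],"claw":40},
    {"slide":[0,-1.5,0],"rot":[0,0,0],"claw":40},
    {"slide":[0,-3,0],"rot":[0,0,0],"claw":40},
    {"slide":[0,-6,0],"rot":[0,0,0],"claw":40},
    {"slide":[0,-9,0],"rot":[0,0,0],"claw":40},
    {"slide":[0,-12,0],"rot":[0,0,0],"claw":40},
    {"slide":[0,-12,0],"rot":[0,0,0],"claw":40},
    {"slide":[0,-12,0],"rot":[0,0,0],"claw":40},
  ],
)

```text
time_s: 4.47
eef_pos: [0.4871, 0.2501, 0.1975]
orientation: [-1.57, -0.001, 0.4]
ft_force: [-0.4, -0.3, -1.5]
width: 0.0491
```

```bash
python3 w.py w5
python3 - <<'E'
from h import *
plan([.505,-.282,.2])
E
```

```text
[0.4871 0.2501 0.1975] [-1.5699  0.0004  0.4002] 0.0489005246294277 [ 0.2503 -0.5017 -1.1553]
yellow [315.9028 340.95  ] 15997.5 (245, 268, 143, 144) z.103 [0.5585 0.2811 0.103 ] z.061 [0.5835 0.2917 0.061 ]
red [140.1494 216.4472] 5268.0 (97, 178, 88, 79) z.103 [0.5161 0.1342 0.103 ] z.061 [0.5335 0.1186 0.061 ]
red [ 20.655  163.1361] 1747.5 (0, 141, 46, 45) z.103 [0.5116 0.0546 0.103 ] z.061 [0.5282 0.0249 0.061 ]
blue [560.369  385.2348] 565.0 (532, 370, 49, 35) z.103 [0.5201 0.4729 0.103 ] z.061 [0.5382 0.5176 0.061 ]
blue [515.7032 232.3308] 12029.5 (402, 162, 238, 134) z.103 [0.4267 0.3738 0.103 ] z.061 [0.4282 0.4009 0.061 ]
blue [85.4455 43.4367] 9516.5 (0, 0, 219, 81) z.103 [0.4265 0.0779 0.103 ] z.061 [0.428  0.0523 0.061 ]
slide cm [-19.032   -0.3613 -49.7001] rot [-0.0009  0.0002 -0.0004] at [0.4867 0.2499 0.1968] 4.525
```

View pics/w5.png

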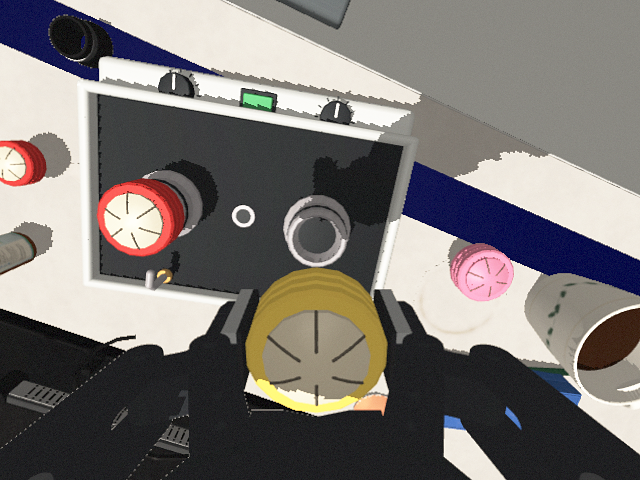

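```bash
cat > rim.py <<'E'
import sys
from h import *
# rim ellipses in wrist picture near given px; z plane
def rims(im,box):
    x0,y0,x1,y1=box; g=cv2.cvtColor(im,cv2.COLOR_BGR2GRAY)[y0:y1,x0:x1]
    g=cv2.resize(g,None,fx=4,fy=4,interpolation=cv2.INTER_CUBIC)
    out=[]
    for t in range(50,230,8):
        for inv in (0,1):
            m=cv2.threshold(g,t,255,inv)[1]
            for k in cv2.findContours(m,cv2.RETR_LIST,cv2.CHAIN_APPROX_NONE)[0]:
                if len(k)<150: continue
                e=cv2.fitEllipse(k); a=cv2.contourArea(k); ea=np.pi*e[1][0]*e[1][1]/4
                if ea>0 and abs(a/ea-1)<.05 and .6<e[1][0]/e[1][1] and 36<e[1][1]/4<90:
                    out.append((t,inv,np.array(e[0])/4+[x0-.375,y0-.375],np.array(e[1])/4))
    return out
if __name__=='__main__':
    im=cv2.imread(sys.argv[1]); box=list(map(int,sys.argv[2:6])); 
    for r in rims(im,box): print(r[0],r[1],r[2],r[3])
    x0,y0,x1,y1=box; cv2.imwrite(sys.argv[6],cv2.resize(im[y0:y1,x0:x1],None,fx=5,fy=5,interpolation=2))
E
python3 rim.py pics/w5.png 275 185 360 275 pics/w5z.png
```

```text
74 0 [318.9621 235.8725] [29.7633 38.4208]
82 0 [316.6739 234.8671] [36.1665 37.2498]
82 1 [316.6757 234.8672] [35.7152 36.7765]
90 0 [316.5249 234.8003] [36.6584 37.8222]
90 1 [316.5242 234.7931] [36.2315 37.3396]
98 0 [316.5294 234.4849] [37.1132 39.069 ]
98 1 [316.5314 234.4662] [36.6834 38.6175]
106 0 [315.5249 234.9307] [37.2154 46.1583]
```

View pics/w5z.png

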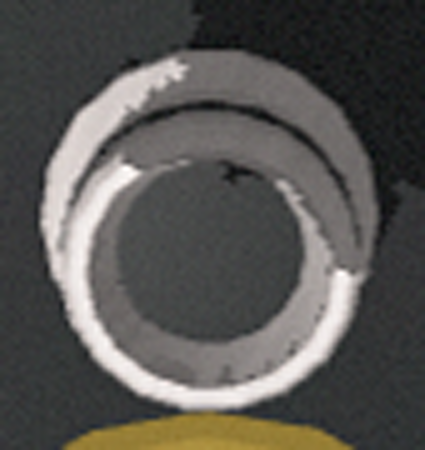

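Run:
```python
from h import *
T=np.eye(4);T[:3,:3]=Ro.from_euler('xyz',[-1.5699,.0004,.4002]).as_matrix();T[:3,3]=[.4871,.2501,.1975]
q=onz('wrist',(317.2,237.2),.092,T);print(q, T[:3,:3].T@(np.array([.4877,.2505,.092])-q))
q=onz('wrist',(317.2,227.2),.092,T);print(q)
```

```text
[0.4858 0.2513 0.092 ] [ 0.0014 -0.     -0.0015]
[0.479  0.2484 0.092 ]
```

Run:
```python
from h import *
plan([.5027,-.2855,.198])
```

```text
slide cm [-19.3802  -0.1614 -49.933 ] rot [-0.0009  0.0002 -0.0004] at [0.4867 0.2499 0.1968] 4.525
```

carry_out(
  increments=[
    {"slide":[-1,0,-2.5],"rot":[0,0,0],"claw":40},
    {"slide":[-3,-0.16,-7.5],"rot":[0,0,0],"claw":40},
    {"slide":[-5,-0.16,-12.5],"rot":[0,0,0],"claw":40},
    {"slide":[-7,-0.16,-17.5],"rot":[0,0,0],"claw":40},
    {"slide":[-9,-0.16,-23],"rot":[0,0,0],"claw":40},
    {"slide":[-11,-0.16,-28.5],"rot":[0,0,0],"claw":40},
    {"slide":[-13,-0.16,-34],"rot":[0,0,0],"claw":40},
    {"slide":[-15,-0.16,-39],"rot":[0,0,0],"claw":40},
    {"slide":[-17,-0.16,-44],"rot":[0,0,0],"claw":40},
    {"slide":[-18.5,-0.16,-48],"rot":[0,0,0],"claw":40},
    {"slide":[-19.4,-0.16,-49.9],"rot":[0,0,0],"claw":40},
    {"slide":[-19.4,-0.16,-49.9],"rot":[0,0,0],"claw":40},
    {"slide":[-19.4,2,-49.9],"rot":[0,0,0],"claw":40},
    {"slide":[-19.4,4.2,-49.9],"rot":[0,0,0],"claw":40},
    {"slide":[-19.4,4.2,-49.9],"rot":[0,0,0],"claw":40},
    {"slide":[-19.4,4.2,-49.9],"rot":[0,0,0],"claw":40},
  ],
)

```text
time_s: 6.52
eef_pos: [0.5037, -0.2837, 0.1554]
orientation: [-1.57, -0.002, 0.401]
ft_force: [0.5, -0.9, -0.7]
width: 0.0488
```

```bash
python3 w.py w6
```

```text
[ 0.5037 -0.2837  0.1554] [-1.5708 -0.0024  0.4013] 0.049227842578801875 [0.5321 0.5234 0.6037]
yellow [315.9977 341.1847] 15923.5 (245, 268, 143, 144) z.103 [ 0.5503 -0.2631  0.103 ] z.061 [ 0.5753 -0.2524  0.061 ]
red [585.3162 384.7725] 1810.5 (559, 362, 54, 46) z.103 [ 0.5118 -0.0912  0.103 ] z.061 [ 0.5285 -0.0432  0.061 ]
red [ 40.5742 146.4947] 1485.5 (0, 93, 90, 108) z.103 [ 0.499  -0.4413  0.103 ] z.061 [ 0.5129 -0.4692  0.061 ]
blue [417.6892 297.7477] 2857.0 (378, 268, 72, 68) z.103 [ 0.4993 -0.2189  0.103 ] z.061 [ 0.5132 -0.1986  0.061 ]
blue [ 48.5896 225.2244] 1014.5 (21, 212, 56, 27) z.103 [ 0.5402 -0.4294  0.103 ] z.061 [ 0.563  -0.4548  0.061 ]
blue [378.7262 164.5865] 28348.0 (210, 48, 328, 237) z.103 [ 0.4381 -0.2745  0.103 ] z.061 [ 0.4387 -0.2663  0.061 ]
blue [36.9025 17.4675] 2166.5 (0, 0, 67, 47) z.103 [ 0.44   -0.4536  0.103 ] z.061 [ 0.4411 -0.4842  0.061 ]
green [499.427  347.1643] 2186.0 (460, 325, 77, 47) z.103 [ 0.5094 -0.1564  0.103 ] z.061 [ 0.5256 -0.1225  0.061 ]
```

View pics/w6.png

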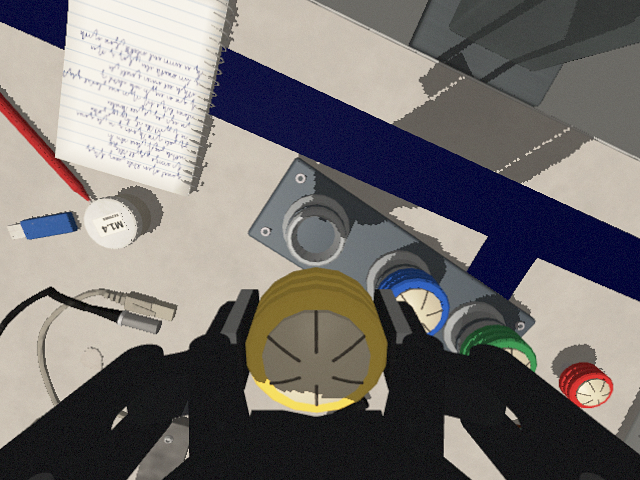

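```bash
python3 rim.py pics/w6.png 275 185 360 275 pics/w6z.png
```

```text
(no output)
```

View pics/w6z.png

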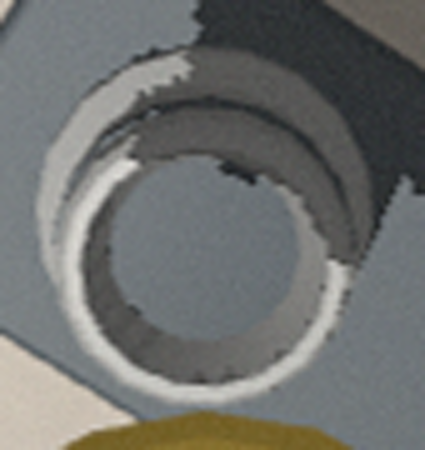

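Run:
```python
from h import *
T=pose()
q=onz('wrist',(316.2,235.8),.050,T);print(q)
c=q+[.0019,-.0008,0]; print(c)
plan([c[0],c[1],.040]);
```

```text
[ 0.5024 -0.284   0.05  ]
[ 0.5043 -0.2848  0.05  ]
slide cm [-0.0203 11.5788 -0.0671] rot [0.     0.0013 0.0024] at [ 0.504  -0.2842  0.1558] 6.575
```

carry_out(
  increments=[
    {"slide":[0,3,-0.07],"rot":[0,0.001,0.002],"claw":40},
    {"slide":[0,6,-0.07],"rot":[0,0.001,0.002],"claw":40},
    {"slide":[0,8,-0.07],"rot":[0,0.001,0.002],"claw":40},
    {"slide":[0,9,-0.07],"rot":[0,0.001,0.002],"claw":40},
    {"slide":[0,10,-0.07],"rot":[0,0.001,0.002],"claw":40},
    {"slide":[0,10.8,-0.07],"rot":[0,0.001,0.002],"claw":40},
    {"slide":[0,11.4,-0.07],"rot":[0,0.001,0.002],"claw":40},
    {"slide":[0,11.8,-0.07],"rot":[0,0.001,0.002],"claw":40},
    {"slide":[0,11.8,-0.07],"rot":[0,0.001,0.002],"claw":40},
    {"slide":[0,11.8,-0.07],"rot":[0,0.001,0.002],"claw":40},
  ],
)

```text
time_s: 7.82
eef_pos: [0.5039, -0.2855, 0.0371]
orientation: [-1.57, 0.0, 0.399]
ft_force: [0.9, 0.5, -1.7]
width: 0.0494
```

```bash
python3 w.py w7|head -2
```

```text
[ 0.5039 -0.2855  0.0371] [-1.5703  0.0002  0.3992] 0.0492110397422116 [ 0.3612  0.6957 -0.8978]
yellow [315.9569 340.8178] 15953.5 (245, 267, 143, 145) z.103 [ 0.4801 -0.2948  0.103 ] z.061 [ 0.505  -0.2843  0.061 ]
```

View pics/w7.png

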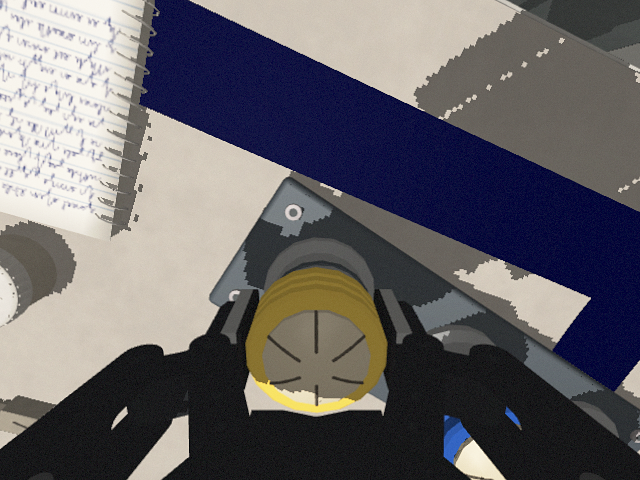

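carry_out(
  increments=[
    {"slide":[0,0.15,0],"rot":[0,0,0],"claw":40},
    {"slide":[0,0.15,0],"rot":[0,0,0],"claw":40},
    {"slide":[0,0.15,0],"rot":[0,0,0],"claw":78},
    {"slide":[0,0.15,0],"rot":[0,0,0],"claw":78},
    {"slide":[0,0.15,0],"rot":[0,0,0],"claw":78},
    {"slide":[0,0.15,0],"rot":[0,0,0],"claw":78},
    {"slide":[0,-3,0],"rot":[0,0,0],"claw":78},
    {"slide":[0,-6,0],"rot":[0,0,0],"claw":78},
    {"slide":[0,-10,0],"rot":[0,0,0],"claw":78},
    {"slide":[0,-12,0],"rot":[0,0,0],"claw":78},
    {"slide":[0,-12,0],"rot":[0,0,0],"claw":78},
    {"slide":[0,-12,0],"rot":[0,0,0],"claw":78},
  ],
)

```text
time_s: 9.38
eef_pos: [0.5031, -0.2849, 0.1559]
orientation: [-1.568, 0.001, 0.399]
ft_force: [-0.4, 0.7, 0.4]
width: 0.0662
```

```bash
python3 w.py w8
python3 - <<'E'
from h import *
cv2.imwrite('pics/top8.png',ctrl.capture('top'))
E
```

```text
[ 0.5031 -0.2849  0.1559] [-1.5677  0.002   0.3992] 0.06663714146538176 [-0.6182  0.0203 -1.0908]
yellow [314.562  244.3929] 4350.0 (278, 206, 74, 77) z.103 [ 0.492  -0.2897  0.103 ] z.061 [ 0.5043 -0.2846  0.061 ]
red [590.6011 381.7721] 1270.5 (563, 363, 51, 44) z.103 [ 0.5084 -0.0902  0.103 ] z.061 [ 0.5243 -0.042   0.061 ]
red [ 41.2781 148.0555] 1518.5 (0, 94, 91, 109) z.103 [ 0.4988 -0.4424  0.103 ] z.061 [ 0.5126 -0.4702  0.061 ]
blue [411.3728 302.4074] 3691.5 (376, 269, 75, 68) z.103 [ 0.5031 -0.2219  0.103 ] z.061 [ 0.5178 -0.2022  0.061 ]
blue [ 50.0358 227.4899] 1010.0 (22, 214, 57, 28) z.103 [ 0.5403 -0.4299  0.103 ] z.061 [ 0.5631 -0.4551  0.061 ]
blue [361.8669 146.9145] 20548.5 (210, 51, 316, 187) z.103 [ 0.4326 -0.2876  0.103 ] z.061 [ 0.4321 -0.2821  0.061 ]
blue [37.8461 18.9279] 2422.0 (0, 0, 69, 49) z.103 [ 0.4394 -0.4547  0.103 ] z.061 [ 0.4403 -0.4852  0.061 ]
green [497.3311 343.2572] 1524.5 (465, 326, 70, 34) z.103 [ 0.5073 -0.1599  0.103 ] z.061 [ 0.5229 -0.1267  0.061 ]
```

View pics/w8.png

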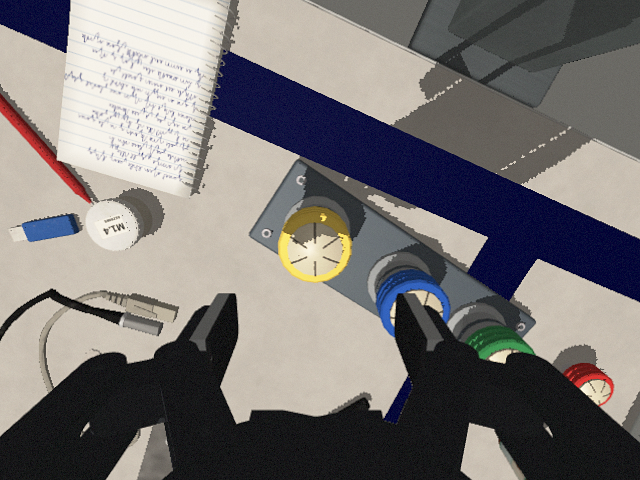

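Yellow sits in the end cup (px 315,244), and its shank is hidden by the cup. Next is blue.

Run:
```python
from h import *
plan([.5195,-.203,.156])
```

```text
slide cm [ 4.7138 -0.0554  6.8895] rot [-0.0034 -0.0008 -0.0022] at [ 0.5028 -0.2848  0.1553] 9.475
```

carry_out(
  increments=[
    {"slide":[2.4,-0.05,3.5],"rot":[-0.0017,-0.0005,-0.001],"claw":80},
    {"slide":[4.7,-0.05,6.9],"rot":[-0.0034,-0.001,-0.002],"claw":80},
    {"slide":[4.7,-0.05,6.9],"rot":[-0.0034,-0.001,-0.002],"claw":80},
    {"slide":[4.7,-0.05,6.9],"rot":[-0.0034,-0.001,-0.002],"claw":80},
    {"slide":[4.7,-0.05,6.9],"rot":[-0.0034,-0.001,-0.002],"claw":80},
  ],
)

```text
time_s: 10.1
eef_pos: [0.5201, -0.2044, 0.157]
orientation: [-1.573, -0.001, 0.399]
ft_force: [0.6, -0.0, 0.0]
width: 0.0684
```

```bash
python3 w.py w9
python3 - <<'E'
from h import *
plan([.5195,-.203,.036])
E
```

```text
[ 0.5201 -0.2044  0.157 ] [-1.5733 -0.0011  0.3991] 0.06843520479493377 [0.1186 0.0692 0.1771]
yellow [211.2011 174.6955] 5121.5 (170, 136, 84, 80) z.103 [ 0.4948 -0.2762  0.103 ] z.061 [ 0.5042 -0.2856  0.061 ]
red [519.355  337.7877] 1728.0 (494, 316, 53, 44) z.103 [ 0.516  -0.0686  0.103 ] z.061 [ 0.53   -0.0333  0.061 ]
blue [350.8724 362.7168] 5158.0 (303, 302, 91, 114) z.103 [ 0.5735 -0.1572  0.103 ] z.061 [ 0.5998 -0.141   0.061 ]
blue [320.3913 244.2383] 4279.0 (284, 206, 74, 76) z.103 [ 0.5081 -0.2062  0.103 ] z.061 [ 0.5204 -0.2005  0.061 ]
blue [378.7076 145.3118] 51300.0 (116, 0, 520, 273) z.103 [ 0.4456 -0.1994  0.103 ] z.061 [ 0.4444 -0.1922  0.061 ]
green [414.4724 301.419 ] 3587.5 (380, 269, 73, 66) z.103 [ 0.5193 -0.1398  0.103 ] z.061 [ 0.5339 -0.1199  0.061 ]
slide cm [-0.0157 12.1075  0.1952] rot [ 0.0025 -0.0009  0.0011] at [ 0.5202 -0.2045  0.1571] 10.15
```

View pics/w9.png

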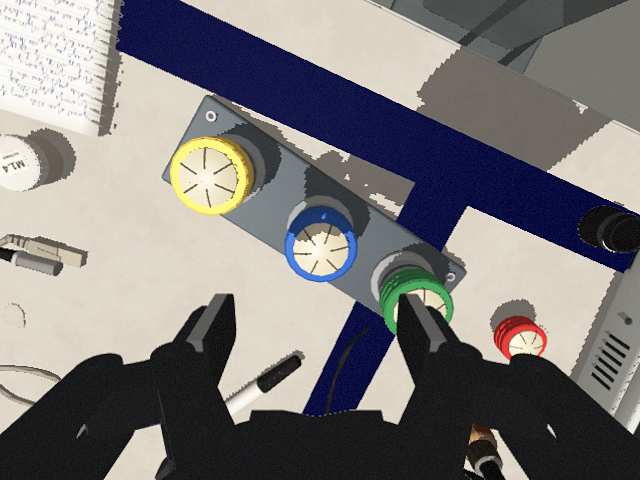

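carry_out(
  increments=[
    {"slide":[0.05,3,0.23],"rot":[0.0025,-0.001,0.001],"claw":80},
    {"slide":[0.05,6,0.23],"rot":[0.0025,-0.001,0.001],"claw":80},
    {"slide":[0.05,9,0.23],"rot":[0.0025,-0.001,0.001],"claw":80},
    {"slide":[0.05,11,0.23],"rot":[0.0025,-0.001,0.001],"claw":80},
    {"slide":[0.05,12.1,0.23],"rot":[0.0025,-0.001,0.001],"claw":80},
    {"slide":[0.05,12.1,0.23],"rot":[0.0025,-0.001,0.001],"claw":80},
    {"slide":[0.05,12.1,0.23],"rot":[0.0025,-0.001,0.001],"claw":80},
  ],
)

```text
time_s: 11.02
eef_pos: [0.5208, -0.202, 0.0371]
orientation: [-1.572, -0.001, 0.401]
ft_force: [0.5, 0.8, 0.9]
width: 0.0681
```

```bash
python3 w.py w10
```

```text
[ 0.5208 -0.202   0.0371] [-1.5723 -0.0018  0.401 ] 0.06840673355943148 [0.3478 0.422  0.0477]
yellow [100.1417 210.8489] 22213.0 (10, 136, 183, 157) z.103 [ 0.4855 -0.2666  0.103 ] z.061 [ 0.5042 -0.2868  0.061 ]
blue [318.2176 338.3892] 15572.5 (249, 266, 140, 143) z.103 [ 0.496  -0.2111  0.103 ] z.061 [ 0.5205 -0.2004  0.061 ]
blue [379.0091 141.9808] 90945.0 (0, 0, 640, 320) z.103 [ 0.4491 -0.2177  0.103 ] z.061 [ 0.4475 -0.2106  0.061 ]
```

View pics/w10.png

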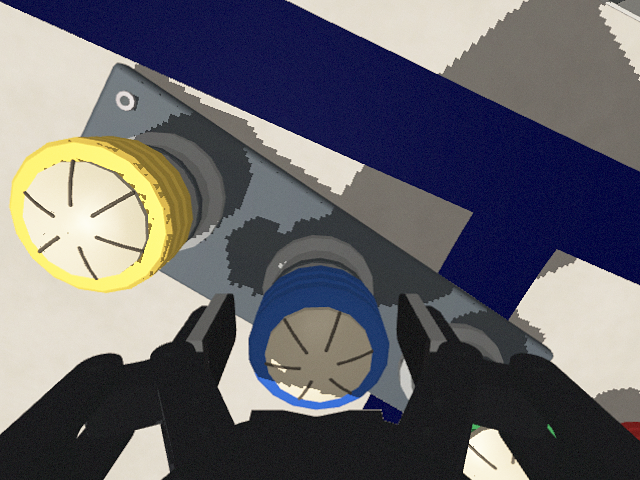

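Blue is centred between the fingers (px 318,338), almost where yellow sat when gripped (316,341). Now gripping and lifting.

carry_out(
  increments=[
    {"slide":[-0.1,0.1,0.05],"rot":[0,0,0],"claw":80},
    {"slide":[-0.1,0.1,0.05],"rot":[0,0,0],"claw":40},
    {"slide":[-0.1,0.1,0.05],"rot":[0,0,0],"claw":40},
    {"slide":[-0.1,0.1,0.05],"rot":[0,0,0],"claw":40},
    {"slide":[-0.1,0.1,0.05],"rot":[0,0,0],"claw":40},
    {"slide":[-0.1,0.1,0.05],"rot":[0,0,0],"claw":40},
  ],
  grip_force=40,
)

```text
time_s: 11.82
eef_pos: [0.5191, -0.2014, 0.036]
orientation: [-1.571, -0.001, 0.401]
ft_force: [-1.8, 1.1, 5.3]
width: 0.0491
```

```bash
python3 w.py w11
```

```text
[ 0.5191 -0.2014  0.036 ] [-1.5713 -0.0008  0.4013] 0.04934017703271155 [-1.6679  0.1657  5.8547]
yellow [ 95.3932 215.3347] 22528.5 (4, 140, 185, 158) z.103 [ 0.4848 -0.2663  0.103 ] z.061 [ 0.5042 -0.2868  0.061 ]
red [628.3619 435.785 ] 484.5 (609, 425, 31, 30) z.103 [ 0.4886 -0.1258  0.103 ] z.061 [ 0.5102 -0.0672  0.061 ]
blue [318.3387 345.5649] 16603.0 (246, 270, 141, 144) z.103 [ 0.4956 -0.2101  0.103 ] z.061 [ 0.5211 -0.1989  0.061 ]
blue [375.9997 144.2425] 92042.0 (0, 0, 640, 323) z.103 [ 0.4482 -0.2177  0.103 ] z.061 [ 0.4469 -0.2108  0.061 ]
green [453.1855 436.2739] 771.0 (443, 415, 27, 47) z.103 [ 0.5067 -0.1671  0.103 ] z.061 [ 0.5385 -0.1318  0.061 ]
```

carry_out(
  increments=[
    {"slide":[0,-0.5,0],"rot":[0,0,0],"claw":40},
    {"slide":[0,-1.5,0],"rot":[0,0,0],"claw":40},
    {"slide":[0,-4,0],"rot":[0,0,0],"claw":40},
    {"slide":[0,-8,0],"rot":[0,0,0],"claw":40},
    {"slide":[0,-12,0],"rot":[0,0,0],"claw":40},
    {"slide":[0,-16.1,0],"rot":[0,0,0],"claw":40},
    {"slide":[0,-16.1,0],"rot":[0,0,0],"claw":40},
    {"slide":[0,-16.1,0],"rot":[0,0,0],"claw":40},
  ],
)

```text
time_s: 12.88
eef_pos: [0.5183, -0.2011, 0.196]
orientation: [-1.57, 0.0, 0.401]
ft_force: [-0.0, -0.2, -1.0]
width: 0.0493
```

```bash
python3 w.py w12|grep -v red
python3 - <<'E'
from h import *
plan([.4871,.2502,.197])
E
```

```text
[ 0.5183 -0.2011  0.196 ] [-1.5689  0.0012  0.4012] 0.04907756600892347 [-0.2278  0.3586 -1.3282]
yellow [220.3829 169.0522] 3768.0 (185, 136, 72, 68) z.103 [ 0.4958 -0.277   0.103 ] z.061 [ 0.5041 -0.2855  0.061 ]
blue [315.8859 343.4794] 15839.0 (245, 270, 142, 145) z.103 [ 0.5907 -0.1696  0.103 ] z.061 [ 0.616  -0.1588  0.061 ]
blue [374.7347 146.5824] 41763.5 (136, 0, 504, 258) z.103 [ 0.4441 -0.1912  0.103 ] z.061 [ 0.443  -0.1844  0.061 ]
green [398.336  281.0717] 2742.0 (367, 252, 63, 59) z.103 [ 0.5211 -0.1355  0.103 ] z.061 [ 0.5338 -0.1187  0.061 ]
slide cm [14.7853 -0.1082 42.7262] rot [-0.0019  0.0012 -0.0012] at [ 0.5178 -0.2009  0.1953] 12.925
```

View pics/w12.png

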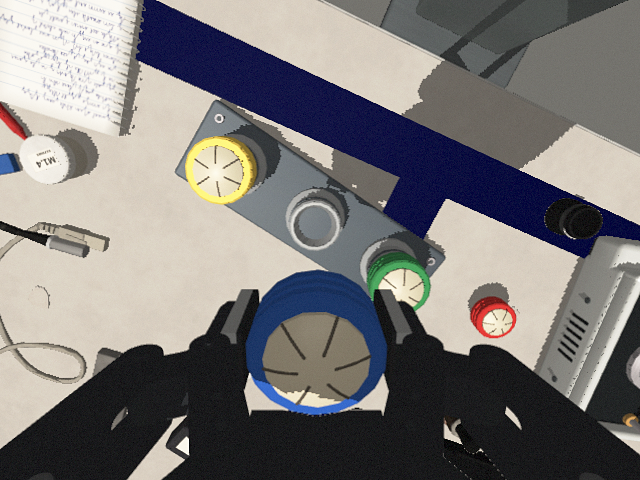

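Blue is in hand and its cup is empty (px 318,220). Now to the left spindle.

carry_out(
  increments=[
    {"slide":[1,-0.1,3],"rot":[0,0,0],"claw":40},
    {"slide":[2.6,-0.1,7.5],"rot":[0,0,0],"claw":40},
    {"slide":[4.4,-0.1,12.5],"rot":[0,0,0],"claw":40},
    {"slide":[6.1,-0.1,17.5],"rot":[0,0,0],"claw":40},
    {"slide":[8,-0.1,23],"rot":[-0.001,0.001,-0.001],"claw":40},
    {"slide":[9.8,-0.1,28.5],"rot":[-0.001,0.001,-0.001],"claw":40},
    {"slide":[11.8,-0.1,34],"rot":[-0.002,0.001,-0.001],"claw":40},
    {"slide":[13.5,-0.1,39],"rot":[-0.002,0.001,-0.001],"claw":40},
    {"slide":[14.4,-0.1,41.6],"rot":[-0.002,0.001,-0.001],"claw":40},
    {"slide":[14.8,-0.1,42.7],"rot":[-0.002,0.001,-0.001],"claw":40},
    {"slide":[14.8,-0.1,42.7],"rot":[-0.002,0.001,-0.001],"claw":40},
    {"slide":[14.8,-0.1,42.7],"rot":[-0.002,0.001,-0.001],"claw":40},
    {"slide":[14.8,-0.1,42.7],"rot":[-0.002,0.001,-0.001],"claw":40},
  ],
)

```text
time_s: 14.55
eef_pos: [0.4886, 0.2482, 0.1974]
orientation: [-1.573, -0.001, 0.399]
ft_force: [-0.4, -0.7, -0.4]
width: 0.049
```

```bash
python3 w.py w13|grep -v green
python3 - <<'E'
from h import *
plan([.4871,.2502,.0795])
E
python3 rim.py pics/w13.png 275 185 360 275 pics/w13z.png
```

```text
[0.4886 0.2482 0.1974] [-1.573  -0.0014  0.3986] 0.04870285972421639 [-0.2617 -0.3738 -0.4204]
red [143.9881 215.6117] 5222.0 (101, 177, 87, 79) z.103 [0.5161 0.1341 0.103 ] z.061 [0.5332 0.1187 0.061 ]
red [ 22.6869 162.4589] 1901.5 (0, 140, 50, 46) z.103 [0.5121 0.0531 0.103 ] z.061 [0.5286 0.0234 0.061 ]
blue [562.4138 385.6989] 729.5 (531, 369, 54, 39) z.103 [0.5215 0.4717 0.103 ] z.061 [0.5397 0.5164 0.061 ]
blue [315.7997 343.2229] 15970.5 (245, 269, 142, 146) z.103 [0.562  0.2795 0.103 ] z.061 [0.5874 0.29   0.061 ]
blue [517.8639 230.8649] 11933.5 (406, 161, 234, 132) z.103 [0.4271 0.3722 0.103 ] z.061 [0.4284 0.3993 0.061 ]
blue [87.875  42.7902] 9625.0 (0, 0, 224, 80) z.103 [0.427  0.0768 0.103 ] z.061 [0.4283 0.0513 0.061 ]
slide cm [-0.0823 11.8019  0.2534] rot [ 0.0022 -0.0014  0.0014] at [0.4886 0.2484 0.1975] 14.6
58 0 [319.8352 229.6014] [67.6123 73.0289]
58 1 [319.8333 229.6029] [68.0791 73.4869]
66 0 [319.8296 229.5746] [67.2982 72.7296]
66 1 [319.8292 229.5778] [67.7624 73.187 ]
74 0 [323.1599 235.0082] [28.6648 38.6947]
74 0 [319.7936 229.6013] [67.0439 72.4875]
74 1 [319.7933 229.6022] [67.5059 72.9402]
82 0 [320.1865 234.0187] [36.2496 37.0903]
82 0 [319.7786 229.6003] [66.7551 72.3198]
82 1 [320.1873 234.0199] [35.7984 36.6176]
82 1 [319.7788 229.6019] [67.2189 72.7726]
90 0 [320.1216 233.9313] [36.5449 38.007 ]
90 0 [319.7398 229.6167] [66.5466 72.0399]
90 1 [320.1233 233.9295] [36.0955 37.541 ]
90 1 [319.7412 229.6172] [67.0107 72.4928]
98 0 [321.0502 233.5396] [37.1209 41.3099]
98 0 [319.6846 229.6583] [66.281  71.8317]
98 1 [321.0914 233.511 ] [36.6788 40.9595]
98 1 [319.6851 229.6586] [66.7462 72.2865]
106 0 [319.7412 232.4844] [63.4185 67.1014]
106 1 [319.7087 232.5788] [63.7674 67.4488]
```

View pics/w13z.png

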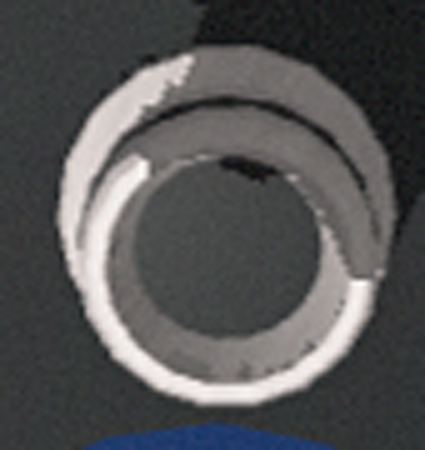

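carry_out(
  increments=[
    {"slide":[-0.08,1,0.25],"rot":[0.002,-0.001,0.001],"claw":40},
    {"slide":[-0.08,4,0.25],"rot":[0.002,-0.001,0.001],"claw":40},
    {"slide":[-0.08,7,0.25],"rot":[0.002,-0.001,0.001],"claw":40},
    {"slide":[-0.08,8.5,0.25],"rot":[0.002,-0.001,0.001],"claw":40},
    {"slide":[-0.08,9.8,0.25],"rot":[0.002,-0.001,0.001],"claw":40},
    {"slide":[-0.08,10.8,0.25],"rot":[0.002,-0.001,0.001],"claw":40},
    {"slide":[-0.08,11.4,0.25],"rot":[0.002,-0.001,0.001],"claw":40},
    {"slide":[-0.08,11.8,0.25],"rot":[0.002,-0.001,0.001],"claw":40},
    {"slide":[-0.08,11.8,0.25],"rot":[0.002,-0.001,0.001],"claw":40},
    {"slide":[-0.08,11.8,0.25],"rot":[0.002,-0.001,0.001],"claw":40},
  ],
)

```text
time_s: 15.85
eef_pos: [0.4873, 0.2515, 0.0798]
orientation: [-1.571, -0.001, 0.401]
ft_force: [-0.0, 0.6, -0.6]
width: 0.0489
```

carry_out(
  increments=[
    {"slide":[0,0.1,-0.1],"rot":[0,0,0],"claw":40},
    {"slide":[0,0.18,-0.1],"rot":[0,0,0],"claw":40},
    {"slide":[0,0.18,-0.1],"rot":[0,0,0],"claw":40},
    {"slide":[0,0.18,-0.1],"rot":[0,0,0],"claw":78},
    {"slide":[0,0.18,-0.1],"rot":[0,0,0],"claw":78},
    {"slide":[0,0.18,-0.1],"rot":[0,0,0],"claw":78},
    {"slide":[0,0.18,-0.1],"rot":[0,0,0],"claw":78},
    {"slide":[0,-3,-0.1],"rot":[0,0,0],"claw":78},
    {"slide":[0,-6,-0.1],"rot":[0,0,0],"claw":78},
    {"slide":[0,-10,-0.1],"rot":[0,0,0],"claw":78},
    {"slide":[0,-12,-0.1],"rot":[0,0,0],"claw":78},
    {"slide":[0,-12,-0.1],"rot":[0,0,0],"claw":78},
    {"slide":[0,-12,-0.1],"rot":[0,0,0],"claw":78},
  ],
)

```text
time_s: 17.48
eef_pos: [0.4866, 0.2501, 0.1985]
orientation: [-1.571, 0.001, 0.401]
ft_force: [0.9, 0.8, -0.5]
width: 0.0666
```

```bash
python3 w.py w14
python3 - <<'E'
from h import *
plan([.5163,.1334,.197])
E
```

```text
[0.4866 0.2501 0.1985] [-1.5708  0.0022  0.4012] 0.06645899554874576 [ 0.4265 -0.4224  0.4034]
red [140.8625 216.8273] 5201.5 (98, 179, 87, 78) z.103 [0.5161 0.1341 0.103 ] z.061 [0.5334 0.1186 0.061 ]
red [ 21.3729 163.5524] 1815.5 (0, 141, 48, 46) z.103 [0.5117 0.054  0.103 ] z.061 [0.5282 0.0243 0.061 ]
blue [315.8047 246.3037] 4394.0 (279, 208, 75, 77) z.103 [0.489  0.2517 0.103 ] z.061 [0.5015 0.257  0.061 ]
blue [515.5214 233.2427] 12013.5 (402, 163, 238, 134) z.103 [0.4266 0.3744 0.103 ] z.061 [0.4281 0.4015 0.061 ]
blue [85.4146 44.0988] 9530.0 (0, 0, 219, 82) z.103 [0.4264 0.0768 0.103 ] z.061 [0.4279 0.0512 0.061 ]
slide cm [ -1.7938   0.1104 -11.9   ] rot [-0.      0.0012 -0.0022] at [0.4863 0.25   0.1981] 17.525
```

View pics/w14.png

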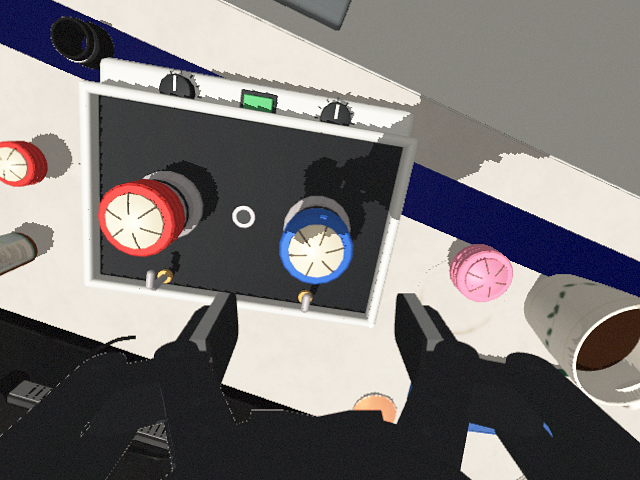

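Blue is seated on the left spindle (px 316,246). Its wrist-measured position matches yellow's earlier one to within 1 mm. Red is next.

carry_out(
  increments=[
    {"slide":[-0.9,0.1,-6],"rot":[0,0,0],"claw":80},
    {"slide":[-1.8,0.1,-11.9],"rot":[0,0.001,-0.002],"claw":80},
    {"slide":[-1.8,0.1,-11.9],"rot":[0,0.001,-0.002],"claw":80},
    {"slide":[-1.8,0.1,-11.9],"rot":[0,0.001,-0.002],"claw":80},
    {"slide":[-1.8,0.1,-11.9],"rot":[0,0.001,-0.002],"claw":80},
    {"slide":[-1.8,0.1,-11.9],"rot":[0,0.001,-0.002],"claw":80},
  ],
)

```text
time_s: 18.27
eef_pos: [0.5168, 0.135, 0.1982]
orientation: [-1.57, -0.002, 0.402]
ft_force: [0.1, -0.1, 0.1]
width: 0.0681
```

```bash
python3 w.py w15
python3 - <<'E'
from h import *
plan([.5163,.1334,.078])
E
```

```text
[0.5168 0.135  0.1982] [-1.5706 -0.0023  0.402 ] 0.06855228466695708 [-0.6703  0.401  -0.2418]
red [315.5411 241.4794] 4431.5 (278, 203, 75, 77) z.103 [0.5163 0.1352 0.103 ] z.061 [0.5284 0.1403 0.061 ]
red [157.4113 182.2796] 1740.5 (133, 160, 50, 46) z.103 [0.5195 0.0233 0.103 ] z.061 [0.5322 0.0085 0.061 ]
blue [613.1694 397.892 ] 2264.5 (563, 371, 77, 70) z.103 [0.5435 0.4037 0.103 ] z.061 [0.5604 0.4564 0.061 ]
blue [482.5656 268.2961] 4699.5 (441, 231, 84, 76) z.103 [0.4882 0.2519 0.103 ] z.061 [0.4954 0.2777 0.061 ]
blue [596.2371 235.3809] 4657.5 (547, 193, 93, 85) z.103 [0.4367 0.3109 0.103 ] z.061 [0.4347 0.3472 0.061 ]
blue [ 26.201  251.1493] 8739.5 (0, 156, 67, 208) z.103 [ 0.6016 -0.0472  0.103 ] z.061 [ 0.6289 -0.0745  0.061 ]
blue [153.6465  57.2394] 23923.0 (0, 0, 354, 112) z.103 [0.448  0.0011 0.103 ] z.061 [ 0.448  -0.0176  0.061 ]
green [ 13.8913 122.8506] 1668.5 (0, 87, 34, 67) z.103 [ 0.5186 -0.069   0.103 ] z.061 [ 0.5311 -0.1002  0.061 ]
slide cm [-0.1403 12.0346 -0.1185] rot [-0.0002  0.002   0.0023] at [0.5169 0.1349 0.1983] 18.325
```

View pics/w15.png

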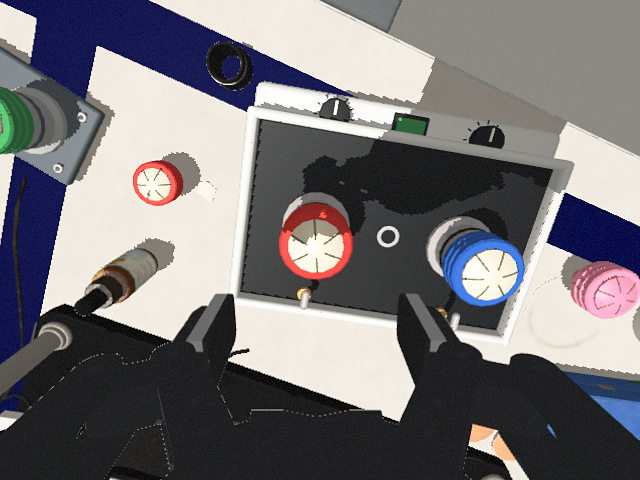

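carry_out(
  increments=[
    {"slide":[-0.13,3,-0.07],"rot":[0,0.002,0.002],"claw":80},
    {"slide":[-0.13,6,-0.07],"rot":[0,0.002,0.002],"claw":80},
    {"slide":[-0.13,9,-0.07],"rot":[0,0.002,0.002],"claw":80},
    {"slide":[-0.13,11,-0.07],"rot":[0,0.002,0.002],"claw":80},
    {"slide":[-0.13,12.05,-0.07],"rot":[0,0.002,0.002],"claw":80},
    {"slide":[-0.13,12.05,-0.07],"rot":[0,0.002,0.002],"claw":80},
    {"slide":[-0.13,12.05,-0.07],"rot":[0,0.002,0.002],"claw":80},
  ],
)

```text
time_s: 19.2
eef_pos: [0.5173, 0.1331, 0.0787]
orientation: [-1.571, -0.002, 0.398]
ft_force: [-0.1, 0.3, -0.3]
width: 0.0684
```

```bash
python3 w.py w16
```

```text
[0.5173 0.1331 0.0787] [-1.5712 -0.0024  0.3984] 0.06889659657802824 [ 0.072  -0.0117  1.0057]
red [320.5672 338.0499] 15963.5 (250, 265, 142, 144) z.103 [0.5164 0.1353 0.103 ] z.061 [0.5408 0.1462 0.061 ]
red [ 68.9782 213.7916] 4791.5 (26, 179, 87, 72) z.103 [0.5053 0.0392 0.103 ] z.061 [0.5257 0.0156 0.061 ]
blue [598.011  351.7022] 5496.5 (546, 312, 94, 91) z.103 [0.481  0.2337 0.103 ] z.061 [0.4927 0.28   0.061 ]
blue [180.2932  27.4852] 494.0 (170, 13, 22, 32) z.103 [0.4376 0.0576 0.103 ] z.061 [0.4338 0.0407 0.061 ]
blue [182.9854  41.0906] 18978.0 (0, 0, 365, 95) z.103 [0.4407 0.0593 0.103 ] z.061 [0.438 0.043 0.061]
green [480.7176 121.9609] 1092.0 (454, 108, 55, 29) z.103 [0.4264 0.151  0.103 ] z.061 [0.4186 0.1676 0.061 ]
```

View pics/w16.png

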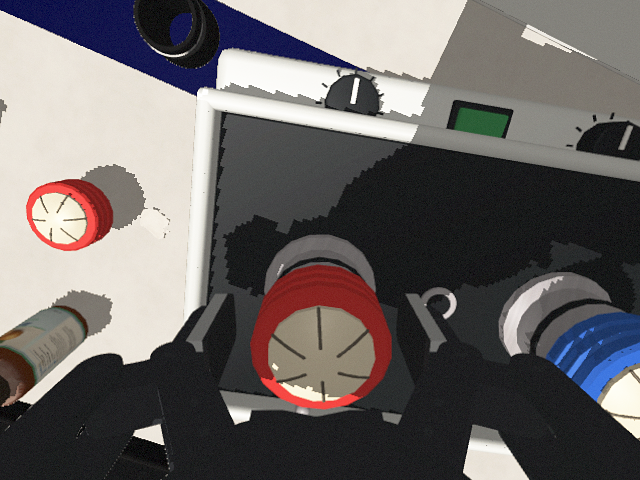

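Red is centred well enough (px 321,338), so I'll trim and grip.

carry_out(
  increments=[
    {"slide":[-0.1,0.07,0.15],"rot":[0,0,0],"claw":80},
    {"slide":[-0.1,0.07,0.15],"rot":[0,0,0],"claw":40},
    {"slide":[-0.1,0.07,0.15],"rot":[0,0,0],"claw":40},
    {"slide":[-0.1,0.07,0.15],"rot":[0,0,0],"claw":40},
    {"slide":[-0.1,0.07,0.15],"rot":[0,0,0],"claw":40},
    {"slide":[-0.1,0.07,0.15],"rot":[0,0,0],"claw":40},
  ],
  grip_force=40,
)

```text
time_s: 20.0
eef_pos: [0.5151, 0.1338, 0.0778]
orientation: [-1.571, -0.001, 0.398]
ft_force: [-1.9, 0.4, 5.8]
width: 0.0491
```

```bash
python3 w.py w17|head -2
```

```text
[0.5151 0.1338 0.0778] [-1.5708 -0.001   0.3982] 0.04900071294813208 [-1.8954 -0.0524  5.5683]
red [315.9168 343.4701] 16108.0 (245, 270, 142, 145) z.103 [0.5164 0.1351 0.103 ] z.061 [0.5418 0.1457 0.061 ]
```

carry_out(
  increments=[
    {"slide":[0,-0.5,0],"rot":[0,0,0],"claw":40},
    {"slide":[0,-1.5,0],"rot":[0,0,0],"claw":40},
    {"slide":[0,-4,0],"rot":[0,0,0],"claw":40},
    {"slide":[0,-8,0],"rot":[0,0,0],"claw":40},
    {"slide":[0,-12,0],"rot":[0,0,0],"claw":40},
    {"slide":[0,-12,0],"rot":[0,0,0],"claw":40},
    {"slide":[0,-12,0],"rot":[0,0,0],"claw":40},
  ],
)

```text
time_s: 20.92
eef_pos: [0.5144, 0.1336, 0.197]
orientation: [-1.571, 0.0, 0.398]
ft_force: [-0.3, 0.3, -1.8]
width: 0.0488
```

```bash
python3 w.py w18|head -2
python3 - <<'E'
from h import *
plan([.5191,-.2014,.197])
E
```

```text
[0.5144 0.1336 0.197 ] [-1.5703  0.0018  0.3982] 0.0491728298479264 [ 0.6766 -0.1403 -1.257 ]
red [315.7001 343.3121] 16060.0 (245, 270, 142, 145) z.103 [0.5875 0.1649 0.103 ] z.061 [0.6127 0.1755 0.061 ]
slide cm [-12.5065  -0.0687 -31.0731] rot [-0.0005 -0.0018 -0.0018] at [0.5139 0.1335 0.1962] 20.975
```

View pics/w18.png

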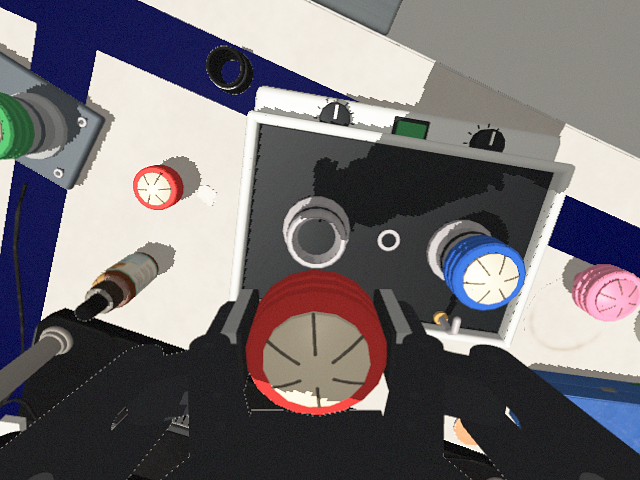

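Red is lifted clear of the right spindle (empty mouth at px 317,234). I'll carry it to the middle cup.

carry_out(
  increments=[
    {"slide":[-1,-0.1,-2.5],"rot":[0,0,0],"claw":40},
    {"slide":[-3,-0.1,-7.5],"rot":[0,0,0],"claw":40},
    {"slide":[-5,-0.1,-12.5],"rot":[0,-0.001,-0.001],"claw":40},
    {"slide":[-7,-0.1,-17.5],"rot":[0,-0.002,-0.002],"claw":40},
    {"slide":[-9.2,-0.1,-23],"rot":[0,-0.002,-0.002],"claw":40},
    {"slide":[-11.2,-0.1,-27.8],"rot":[0,-0.002,-0.002],"claw":40},
    {"slide":[-12.2,-0.1,-30.2],"rot":[0,-0.002,-0.002],"claw":40},
    {"slide":[-12.5,-0.1,-31.1],"rot":[0,-0.002,-0.002],"claw":40},
    {"slide":[-12.5,-0.1,-31.1],"rot":[0,-0.002,-0.002],"claw":40},
    {"slide":[-12.5,2,-31.1],"rot":[0,-0.002,-0.002],"claw":40},
    {"slide":[-12.5,4.1,-31.1],"rot":[0,-0.002,-0.002],"claw":40},
    {"slide":[-12.5,4.1,-31.1],"rot":[0,-0.002,-0.002],"claw":40},
    {"slide":[-12.5,4.1,-31.1],"rot":[0,-0.002,-0.002],"claw":40},
  ],
)

```text
time_s: 22.6
eef_pos: [0.5208, -0.2005, 0.1567]
orientation: [-1.571, -0.003, 0.402]
ft_force: [-0.4, 0.3, -0.6]
width: 0.0491
```

```bash
python3 w.py w19|head -2
python3 - <<'E'
from h import *
plan([.5191,-.2014,.0375])
E
python3 rim.py pics/w19.png 275 185 360 275 pics/w19z.png | head -0
```

```text
[ 0.5208 -0.2005  0.1567] [-1.5716 -0.0035  0.4012] 0.04912069736784581 [-0.0224 -0.0488 -0.7564]
yellow [205.1973 170.7785] 5218.5 (163, 132, 85, 80) z.103 [ 0.4948 -0.2757  0.103 ] z.061 [ 0.5041 -0.2857  0.061 ]
slide cm [-0.2455 11.9512  0.0376] rot [0.0008 0.0012 0.0035] at [ 0.5211 -0.2009  0.157 ] 22.65
```

View pics/w19.png

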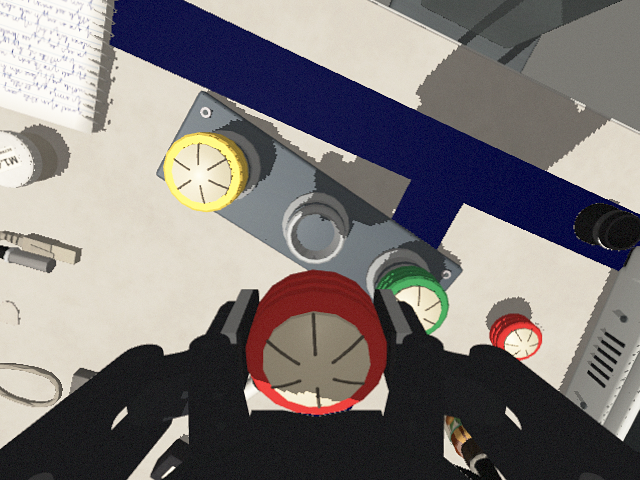

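View pics/w19z.png

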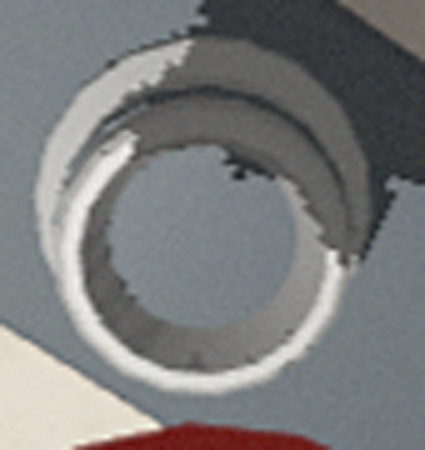

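carry_out(
  increments=[
    {"slide":[-0.25,1,-0.03],"rot":[0.001,0.001,0.003],"claw":40},
    {"slide":[-0.25,4,-0.03],"rot":[0.001,0.001,0.003],"claw":40},
    {"slide":[-0.25,7,-0.03],"rot":[0.001,0.001,0.003],"claw":40},
    {"slide":[-0.25,8.5,-0.03],"rot":[0.001,0.001,0.003],"claw":40},
    {"slide":[-0.25,9.8,-0.03],"rot":[0.001,0.001,0.003],"claw":40},
    {"slide":[-0.25,10.8,-0.03],"rot":[0.001,0.001,0.003],"claw":40},
    {"slide":[-0.25,11.5,-0.03],"rot":[0.001,0.001,0.003],"claw":40},
    {"slide":[-0.25,11.95,-0.03],"rot":[0.001,0.001,0.003],"claw":40},
    {"slide":[-0.25,11.95,-0.03],"rot":[0.001,0.001,0.003],"claw":40},
    {"slide":[-0.25,11.95,-0.03],"rot":[0.001,0.001,0.003],"claw":40},
  ],
)

```text
time_s: 23.9
eef_pos: [0.5188, -0.2026, 0.037]
orientation: [-1.57, 0.0, 0.399]
ft_force: [-0.2, -0.2, -1.2]
width: 0.049
```

carry_out(
  increments=[
    {"slide":[0,0.05,0.1],"rot":[0,0,0],"claw":40},
    {"slide":[0,0.12,0.1],"rot":[0,0,0],"claw":40},
    {"slide":[0,0.12,0.1],"rot":[0,0,0],"claw":40},
    {"slide":[0,0.12,0.1],"rot":[0,0,0],"claw":78},
    {"slide":[0,0.12,0.1],"rot":[0,0,0],"claw":78},
    {"slide":[0,0.12,0.1],"rot":[0,0,0],"claw":78},
    {"slide":[0,0.12,0.1],"rot":[0,0,0],"claw":78},
    {"slide":[0,-3,0.1],"rot":[0,0,0],"claw":78},
    {"slide":[0,-6,0.1],"rot":[0,0,0],"claw":78},
    {"slide":[0,-10,0.1],"rot":[0,0,0],"claw":78},
    {"slide":[0,-12,0.1],"rot":[0,0,0],"claw":78},
    {"slide":[0,-12,0.1],"rot":[0,0,0],"claw":78},
    {"slide":[0,-12,0.1],"rot":[0,0,0],"claw":78},
  ],
)

```text
time_s: 25.52
eef_pos: [0.5175, -0.2013, 0.1557]
orientation: [-1.569, 0.002, 0.399]
ft_force: [0.7, -0.8, -0.1]
width: 0.0664
```

```bash
python3 w.py w20
python3 - <<'E'
from h import *
plan([.5360,-.1195,.156])
E
```

```text
[ 0.5175 -0.2013  0.1557] [-1.5679  0.0022  0.3992] 0.06669574847720297 [-0.0557  0.6485 -0.8057]
yellow [204.078  177.2378] 5188.5 (162, 139, 85, 79) z.103 [ 0.4944 -0.2757  0.103 ] z.061 [ 0.5042 -0.2857  0.061 ]
red [514.0882 339.7185] 1709.0 (489, 318, 52, 45) z.103 [ 0.5154 -0.0682  0.103 ] z.061 [ 0.5297 -0.0333  0.061 ]
red [314.9205 245.5225] 4343.0 (278, 207, 74, 77) z.103 [ 0.5069 -0.2057  0.103 ] z.061 [ 0.5193 -0.2004  0.061 ]
blue [346.7387 364.1319] 5023.0 (300, 305, 89, 111) z.103 [ 0.5718 -0.1564  0.103 ] z.061 [ 0.5983 -0.1405  0.061 ]
blue [372.9312 146.9662] 51680.5 (109, 0, 531, 275) z.103 [ 0.4447 -0.1987  0.103 ] z.061 [ 0.4437 -0.1919  0.061 ]
green [408.2947 304.0344] 3614.5 (374, 271, 73, 69) z.103 [ 0.5191 -0.1396  0.103 ] z.061 [ 0.5342 -0.1201  0.061 ]
slide cm [ 4.9054 -0.057   6.8018] rot [-0.0029 -0.0008 -0.0022] at [ 0.5172 -0.2012  0.1553] 25.575
```

View pics/w20.png

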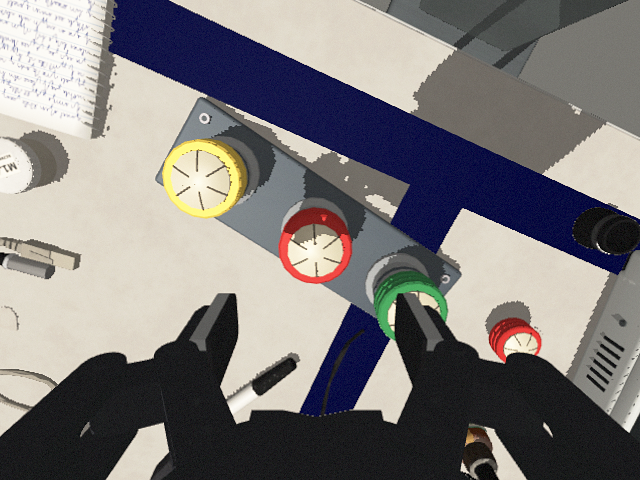

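Red is seated in the middle cup (px 315,246). Now green.

carry_out(
  increments=[
    {"slide":[2.4,-0.05,3.4],"rot":[-0.0015,-0.0005,-0.001],"claw":80},
    {"slide":[4.85,-0.05,6.8],"rot":[-0.003,-0.001,-0.002],"claw":80},
    {"slide":[4.85,-0.05,6.8],"rot":[-0.003,-0.001,-0.002],"claw":80},
    {"slide":[4.85,-0.05,6.8],"rot":[-0.003,-0.001,-0.002],"claw":80},
    {"slide":[4.85,-0.05,6.8],"rot":[-0.003,-0.001,-0.002],"claw":80},
  ],
)

```text
time_s: 26.2
eef_pos: [0.5361, -0.121, 0.1567]
orientation: [-1.572, -0.001, 0.399]
ft_force: [0.8, 0.0, -0.3]
width: 0.0683
```

```bash
python3 w.py w21
python3 - <<'E'
from h import *
print('bottle',onz('top',(343,230),.095), onz('scene',(365,222),.1), onz('scene',(364,250),0))
plan([.5355,-.1192,.036])
E
```

```text
[ 0.5361 -0.121   0.1567] [-1.5726 -0.0008  0.399 ] 0.06814354887868554 [ 0.1423 -1.1043  0.0334]
yellow [89.5727 96.4853] 6943.5 (40, 51, 101, 90) z.103 [ 0.4972 -0.2616  0.103 ] z.061 [ 0.5037 -0.2858  0.061 ]
red [443.4941 288.9033] 1844.0 (419, 265, 51, 49) z.103 [ 0.5211 -0.0444  0.103 ] z.061 [ 0.5327 -0.0219  0.061 ]
red [212.2919 173.7941] 5140.0 (171, 135, 84, 80) z.103 [ 0.51   -0.1923  0.103 ] z.061 [ 0.5192 -0.2016  0.061 ]
blue [270.3436 338.6584] 8073.0 (221, 254, 104, 170) z.103 [ 0.5929 -0.1273  0.103 ] z.061 [ 0.62   -0.1226  0.061 ]
blue [354.4249 113.6372] 49387.0 (62, 0, 578, 221) z.103 [ 0.4522 -0.1344  0.103 ] z.061 [ 0.4489 -0.1312  0.061 ]
green [318.9486 244.1353] 4241.0 (283, 206, 73, 76) z.103 [ 0.5243 -0.1236  0.103 ] z.061 [ 0.5365 -0.1181  0.061 ]
bottle [ 0.6235 -0.0043  0.095 ] [ 0.6061 -0.0165  0.1   ] [ 0.6292 -0.0103  0.    ]
slide cm [ 0.0024 12.0826  0.2224] rot [ 0.0018 -0.001   0.0008] at [ 0.5362 -0.1211  0.1568] 26.25
```

View pics/w21.png

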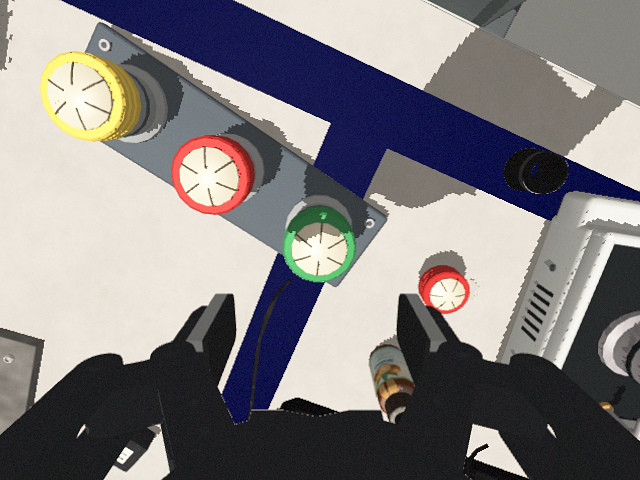

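carry_out(
  increments=[
    {"slide":[-0.05,3,0.23],"rot":[0.002,-0.001,0.001],"claw":80},
    {"slide":[-0.05,6,0.23],"rot":[0.002,-0.001,0.001],"claw":80},
    {"slide":[-0.05,9,0.23],"rot":[0.002,-0.001,0.001],"claw":80},
    {"slide":[-0.05,11,0.23],"rot":[0.002,-0.001,0.001],"claw":80},
    {"slide":[-0.05,12.15,0.23],"rot":[0.002,-0.001,0.001],"claw":80},
    {"slide":[-0.05,12.15,0.23],"rot":[0.002,-0.001,0.001],"claw":80},
    {"slide":[-0.05,12.15,0.23],"rot":[0.002,-0.001,0.001],"claw":80},
  ],
)

```text
time_s: 27.12
eef_pos: [0.5361, -0.1188, 0.0364]
orientation: [-1.572, -0.002, 0.401]
ft_force: [-0.8, 0.1, 0.2]
width: 0.0686
```

```bash
python3 w.py w22|grep -v blue
```

```text
[ 0.5361 -0.1188  0.0364] [-1.572  -0.0019  0.401 ] 0.0682921188378013 [-0.798   0.5125 -0.523 ]
red [101.9661 211.7671] 22429.5 (12, 137, 183, 157) z.103 [ 0.5005 -0.1828  0.103 ] z.061 [ 0.5192 -0.2027  0.061 ]
green [315.1032 340.7197] 15702.0 (245, 268, 141, 143) z.103 [ 0.5118 -0.1286  0.103 ] z.061 [ 0.5368 -0.1181  0.061 ]
```

View pics/w22.png

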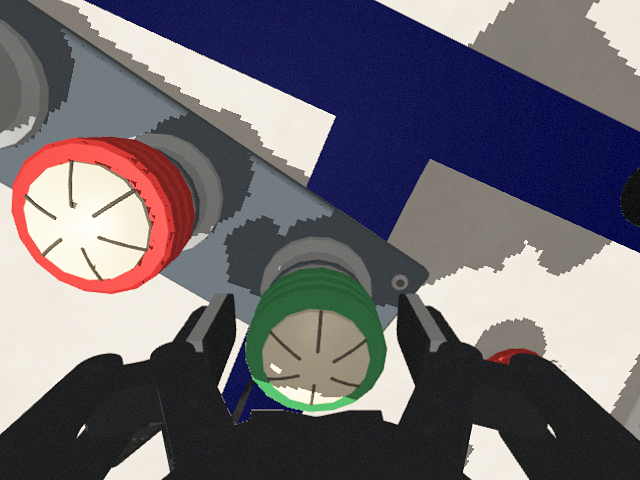

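Green is centred (px 315,341). Gripping and lifting.

carry_out(
  increments=[
    {"slide":[-0.05,0.03,0],"rot":[0,0,0],"claw":40},
    {"slide":[-0.05,0.03,0],"rot":[0,0,0],"claw":40},
    {"slide":[-0.05,0.03,0],"rot":[0,0,0],"claw":40},
    {"slide":[-0.05,0.03,0],"rot":[0,0,0],"claw":40},
    {"slide":[-0.05,0.03,0],"rot":[0,0,0],"claw":40},
    {"slide":[-0.05,-0.5,0],"rot":[0,0,0],"claw":40},
    {"slide":[-0.05,-1.5,0],"rot":[0,0,0],"claw":40},
    {"slide":[-0.05,-4,0],"rot":[0,0,0],"claw":40},
    {"slide":[-0.05,-8,0],"rot":[0,0,0],"claw":40},
    {"slide":[-0.05,-12,0],"rot":[0,0,0],"claw":40},
    {"slide":[-0.05,-16,0],"rot":[0,0,0],"claw":40},
    {"slide":[-0.05,-16,0],"rot":[0,0,0],"claw":40},
    {"slide":[-0.05,-16,0],"rot":[0,0,0],"claw":40},
  ],
  grip_force=40,
)

```text
time_s: 28.8
eef_pos: [0.5341, -0.1184, 0.1954]
orientation: [-1.57, 0.0, 0.401]
ft_force: [0.4, 0.9, -1.6]
width: 0.049
```

```bash
python3 w.py w23|grep -v blue
python3 - <<'E'
from h import *
plan([.5151,.1338,.197])
E
```

```text
[ 0.5341 -0.1184  0.1954] [-1.5692  0.0015  0.4013] 0.04885042272798593 [ 0.4448  0.6301 -0.6227]
yellow [118.1338 102.5293] 4881.0 (77, 64, 84, 76) z.103 [ 0.4979 -0.2644  0.103 ] z.061 [ 0.5037 -0.2855  0.061 ]
red [425.1992 272.3128] 1422.5 (404, 251, 44, 43) z.103 [ 0.5234 -0.0387  0.103 ] z.061 [ 0.5337 -0.0193  0.061 ]
red [222.3084 168.9925] 3781.0 (187, 136, 72, 69) z.103 [ 0.511  -0.1931  0.103 ] z.061 [ 0.5192 -0.2014  0.061 ]
green [315.7973 341.8859] 15745.0 (246, 269, 141, 144) z.103 [ 0.605  -0.0877  0.103 ] z.061 [ 0.63  -0.077  0.061]
slide cm [ 8.1374 -0.2112 23.9296] rot [-0.0016  0.0013 -0.0015] at [ 0.5336 -0.1183  0.1946] 28.85
```

View pics/w23.png

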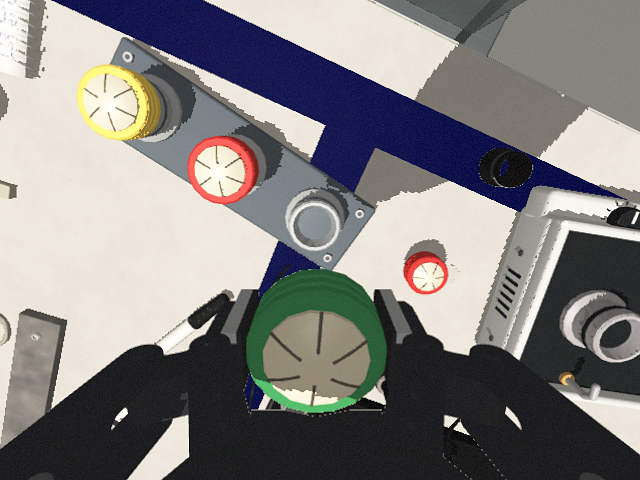

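Green is in hand. On to the right spindle.

carry_out(
  increments=[
    {"slide":[0.8,-0.2,2.5],"rot":[0,0,0],"claw":40},
    {"slide":[2.4,-0.2,7],"rot":[0,0,0],"claw":40},
    {"slide":[4.1,-0.2,12],"rot":[-0.001,0.001,-0.001],"claw":40},
    {"slide":[5.8,-0.2,17],"rot":[-0.0015,0.001,-0.0015],"claw":40},
    {"slide":[7.3,-0.2,21.5],"rot":[-0.0015,0.001,-0.0015],"claw":40},
    {"slide":[8,-0.2,23.4],"rot":[-0.0015,0.001,-0.0015],"claw":40},
    {"slide":[8.15,-0.2,23.9],"rot":[-0.0015,0.001,-0.0015],"claw":40},
    {"slide":[8.15,-0.2,23.9],"rot":[-0.0015,0.001,-0.0015],"claw":40},
    {"slide":[8.15,-0.2,23.9],"rot":[-0.0015,0.001,-0.0015],"claw":40},
    {"slide":[8.15,-0.2,23.9],"rot":[-0.0015,0.001,-0.0015],"claw":40},
  ],
)

```text
time_s: 30.1
eef_pos: [0.5166, 0.1322, 0.1977]
orientation: [-1.572, -0.002, 0.399]
ft_force: [0.7, 0.2, -1.4]
width: 0.0491
```

```bash
python3 w.py w24|grep -v blue
python3 - <<'E'
from h import *
plan([.5155,.134,.0795])
E
python3 rim.py pics/w24.png 275 185 360 275 pics/w24z.png | head -0
```

```text
[0.5166 0.1322 0.1977] [-1.5724 -0.0019  0.3988] 0.04900842553917557 [-0.0516  0.0486 -0.0325]
red [160.6684 184.4824] 1730.0 (136, 163, 50, 45) z.103 [0.5194 0.0228 0.103 ] z.061 [0.5322 0.0083 0.061 ]
green [315.7519 341.8357] 15814.0 (246, 269, 141, 144) z.103 [0.5892 0.1632 0.103 ] z.061 [0.6143 0.1737 0.061 ]
slide cm [-0.0636 11.8232  0.218 ] rot [ 0.0016 -0.0012  0.0019] at [0.5167 0.1323 0.1977] 30.15Exception ignored on flushing sys.stdout:
BrokenPipeError: [Errno 32] Broken pipe
```

View pics/w24z.png

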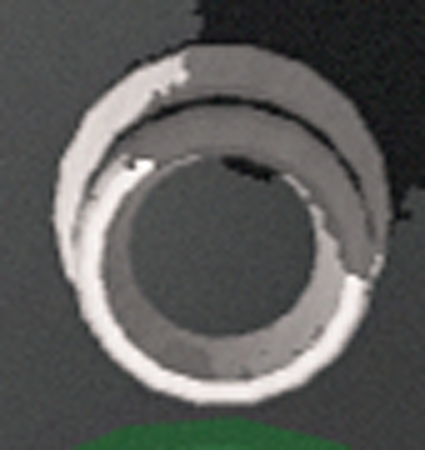

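carry_out(
  increments=[
    {"slide":[-0.07,1,0.17],"rot":[0.0015,-0.001,0.002],"claw":40},
    {"slide":[-0.07,4,0.17],"rot":[0.0015,-0.001,0.002],"claw":40},
    {"slide":[-0.07,7,0.17],"rot":[0.0015,-0.001,0.002],"claw":40},
    {"slide":[-0.07,8.5,0.17],"rot":[0.0015,-0.001,0.002],"claw":40},
    {"slide":[-0.07,9.8,0.17],"rot":[0.0015,-0.001,0.002],"claw":40},
    {"slide":[-0.07,10.8,0.17],"rot":[0.0015,-0.001,0.002],"claw":40},
    {"slide":[-0.07,11.4,0.17],"rot":[0.0015,-0.001,0.002],"claw":40},
    {"slide":[-0.07,11.8,0.17],"rot":[0.0015,-0.001,0.002],"claw":40},
    {"slide":[-0.07,11.8,0.17],"rot":[0.0015,-0.001,0.002],"claw":40},
    {"slide":[-0.07,11.8,0.17],"rot":[0.0015,-0.001,0.002],"claw":40},
  ],
)

```text
time_s: 31.4
eef_pos: [0.5158, 0.1345, 0.0801]
orientation: [-1.571, -0.001, 0.401]
ft_force: [-0.1, -0.3, -1.5]
width: 0.0494
```

carry_out(
  increments=[
    {"slide":[-0.03,0.1,-0.03],"rot":[0,0,0],"claw":40},
    {"slide":[-0.03,0.2,-0.03],"rot":[0,0,0],"claw":40},
    {"slide":[-0.03,0.2,-0.03],"rot":[0,0,0],"claw":40},
    {"slide":[-0.03,0.2,-0.03],"rot":[0,0,0],"claw":78},
    {"slide":[-0.03,0.2,-0.03],"rot":[0,0,0],"claw":78},
    {"slide":[-0.03,0.2,-0.03],"rot":[0,0,0],"claw":78},
    {"slide":[-0.03,0.2,-0.03],"rot":[0,0,0],"claw":78},
    {"slide":[-0.03,-3,-0.03],"rot":[0,0,0],"claw":78},
    {"slide":[-0.03,-6,-0.03],"rot":[0,0,0],"claw":78},
    {"slide":[-0.03,-10,-0.03],"rot":[0,0,0],"claw":78},
    {"slide":[-0.03,-12,-0.03],"rot":[0,0,0],"claw":78},
    {"slide":[-0.03,-12,-0.03],"rot":[0,0,0],"claw":78},
    {"slide":[-0.03,-12,-0.03],"rot":[0,0,0],"claw":78},
  ],
)

```text
time_s: 33.02
eef_pos: [0.5145, 0.1339, 0.1988]
orientation: [-1.57, 0.002, 0.401]
ft_force: [0.4, -0.6, -0.0]
width: 0.0667
```

```bash
python3 w.py w25
python3 - <<'E'
from h import *
plan([.36,.36,.25])
E
```

```text
[0.5145 0.1339 0.1988] [-1.5702  0.0026  0.4012] 0.06678342970038656 [ 0.3008  0.197  -0.151 ]
red [158.4416 185.9236] 1725.0 (134, 164, 50, 45) z.103 [0.519  0.0231 0.103 ] z.061 [0.5319 0.0085 0.061 ]
blue [612.9984 399.9718] 2251.0 (563, 374, 77, 69) z.103 [0.5428 0.4036 0.103 ] z.061 [0.5599 0.4563 0.061 ]
blue [481.9935 271.6577] 4652.5 (441, 234, 83, 76) z.103 [0.4882 0.2519 0.103 ] z.061 [0.4956 0.2778 0.061 ]
blue [596.1211 238.7605] 4720.5 (547, 196, 93, 87) z.103 [0.4363 0.3116 0.103 ] z.061 [0.4345 0.348  0.061 ]
blue [ 26.9707 255.6495] 8827.5 (0, 159, 68, 209) z.103 [ 0.6023 -0.0478  0.103 ] z.061 [ 0.6299 -0.0749  0.061 ]
blue [152.5867  60.0182] 24397.5 (0, 0, 357, 116) z.103 [ 0.447  -0.0007  0.103 ] z.061 [ 0.4471 -0.0195  0.061 ]
green [315.5577 245.5006] 4291.0 (279, 207, 74, 77) z.103 [0.5165 0.1352 0.103 ] z.061 [0.5289 0.1404 0.061 ]
slide cm [-5.3892 -5.1301 26.8482] rot [-0.0006  0.0012 -0.0026] at [0.5143 0.1339 0.1984] 33.075
```

View pics/w25.png

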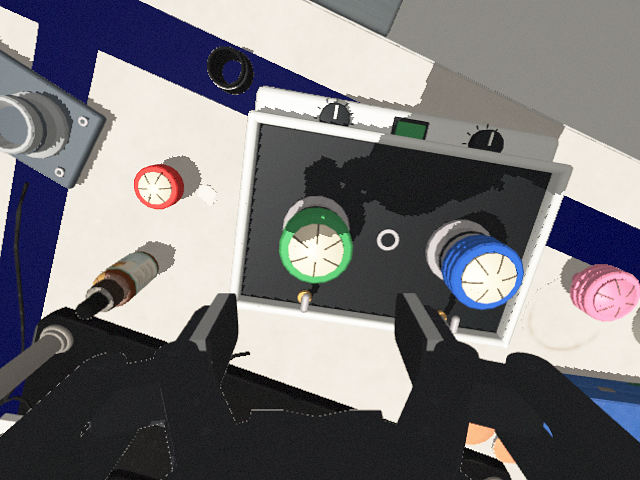

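Green is on the right spindle, matching red's earlier wrist position to 0.2 mm. I'll retreat so the fixed cameras see everything.

carry_out(
  increments=[
    {"slide":[0,-5,0],"rot":[0,0,0],"claw":78},
    {"slide":[-2,-5,6],"rot":[0,0,0],"claw":78},
    {"slide":[-4,-5,12],"rot":[0,0,0],"claw":78},
    {"slide":[-5,-5,18],"rot":[0,0,0],"claw":78},
    {"slide":[-5.4,-5,24],"rot":[0,0,0],"claw":78},
    {"slide":[-5.4,-5,27],"rot":[0,0,0],"claw":78},
    {"slide":[-5.4,-5,27],"rot":[0,0,0],"claw":78},
    {"slide":[-5.4,-5,27],"rot":[0,0,0],"claw":78},
  ],
)

```text
time_s: 34.08
eef_pos: [0.3599, 0.3606, 0.2486]
orientation: [-1.572, 0.002, 0.402]
ft_force: [0.2, 0.2, -0.3]
width: 0.0663
```

Run:
```python
from h import *
im={}
for n in('top','scene'):
    im[n]=ctrl.capture(n); cv2.imwrite(f'pics/{n}9.png',im[n])
    for c in H:
        z={'yellow':.061,'red':.061,'blue':.103,'green':.103}[c]
        for b in blobs(im[n],c,150,80 if c=='green' else 120,40 if c=='green' else 60):
            if b[1]<650: print(n,c,b[0],b[1],onz(n,b[0],z))
a=cv2.resize(im['top'][225:305,200:480],None,fx=2.8,fy=2.8,interpolation=2)
b=cv2.resize(im['scene'][200:350,180:520],(784,346),interpolation=2)
cv2.imwrite('pics/z9.png',np.vstack([a,b]))
```

```text
top yellow [446.2477 277.1088] 266.5 [ 0.5058 -0.2833  0.061 ]
top red [415.0648 271.0434] 265.0 [ 0.5212 -0.1993  0.061 ]
top red [118.0696 229.7351] 426.0 [0.6236 0.6125 0.061 ]
top blue [ 16.7621 297.5747] 484.0 [0.4275 0.8668 0.103 ]
top blue [242.6554 278.2445] 309.5 [0.4912 0.2547 0.103 ]
top green [288.2693 268.2937] 294.0 [0.5189 0.137  0.103 ]
scene yellow [485.1354 307.0165] 615.5 [ 0.5054 -0.2852  0.061 ]
scene red [611.7008 358.4664] 347.0 [ 0.4726 -0.5001  0.061 ]
scene red [440.9809 288.2545] 550.0 [ 0.5203 -0.2009  0.061 ]
scene blue [225.3926 222.6874] 393.5 [0.4889 0.25   0.103 ]
scene blue [ 13.6221 203.6192] 344.0 [0.3559 0.763  0.103 ]
scene green [280.4453 228.4828] 436.0 [0.5164 0.1341 0.103 ]
```

View pics/z9.png

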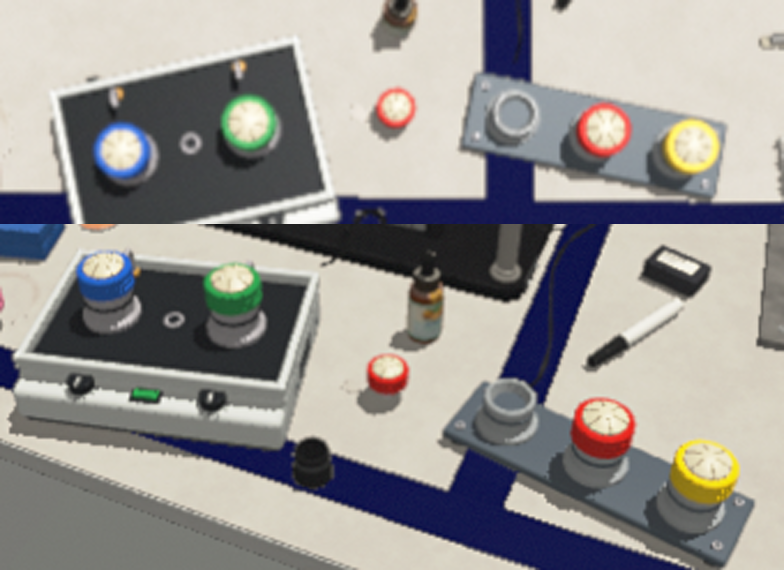

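Run:
```python
from h import *
for c,t,s in [('yellow',(446.25,277.11),(485.14,307.02)),('red',(415.06,271.04),(440.98,288.25)),('blue',(242.66,278.24),(225.39,222.69)),('green',(288.27,268.29),(280.45,228.48))]: print(c,tri(ray('top',t),ray('scene',s)))
im=cv2.imread('pics/scene9.png')[265:345,410:520]; cv2.imwrite('pics/y9.png',cv2.resize(im,None,fx=6,fy=6,interpolation=2))
```

```text
yellow (array([ 0.5061, -0.2844,  0.06  ]), np.float64(0.0017602006510379375))
red (array([ 0.5215, -0.2002,  0.0594]), np.float64(0.0012261223561910084))
blue (array([0.4923, 0.2544, 0.0989]), np.float64(0.002249302147918069))
green (array([0.5196, 0.1367, 0.0997]), np.float64(0.0010876387630389505))
```

View pics/y9.png

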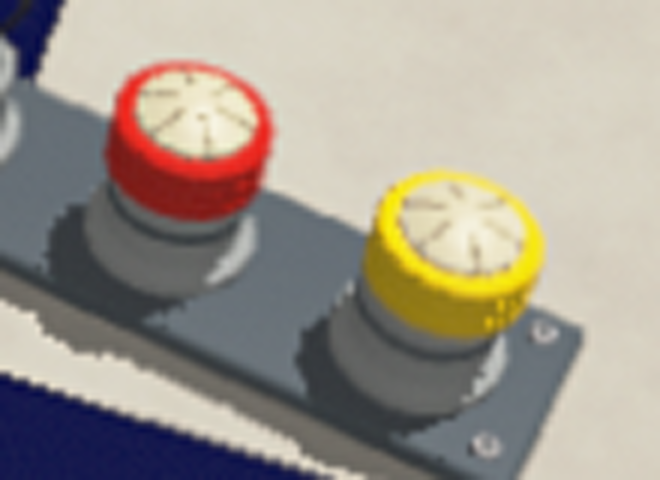

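Run:
```python
import cv2,numpy as np
c=[cv2.resize(cv2.imread(f'pics/{n}.png')[185:290,265:365],None,fx=3.9,fy=3.9,interpolation=2) for n in('w8','w20')]
d=[cv2.resize(cv2.imread(f'pics/{n}.png')[y:y+170,x:x+210],(390,316),interpolation=2) for n,x,y in(('w10',0,130),('w22',0,130))]
o=np.vstack([np.hstack(c)[:280+0],np.hstack(d)]); print(o.shape); cv2.imwrite('pics/cmp.png',o[:600,:800])
```

```text
(596, 780, 3)
```

View pics/cmp.png

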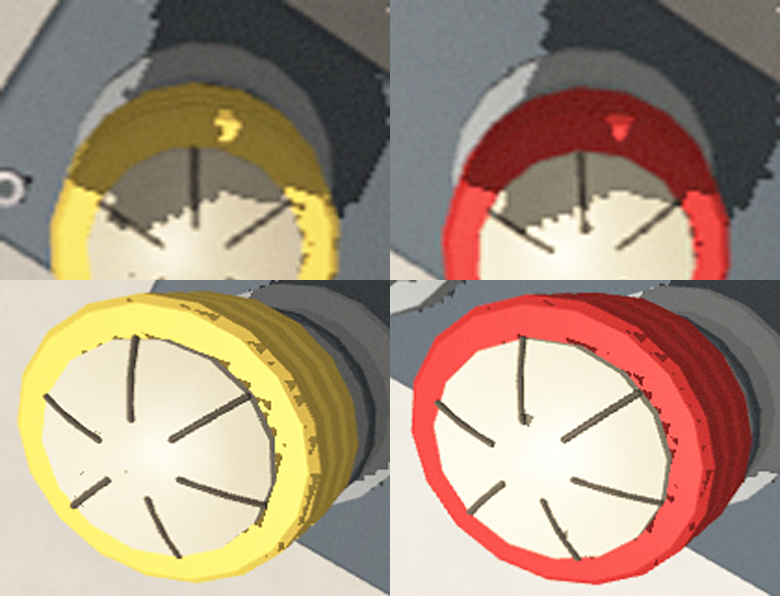

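The yellow tool sits about 1.5–2 mm off its cup's middle. The limit is 6 mm. Its triangulated height is within 1 mm of red's, its pad shows no visible tilt, and it hasn't moved since release. All four tools are where they should be, so I'm handing in.

Run:
```python
from station import ctrl
print(ctrl.state()['time_s'],ctrl.hand_in())
```

```text
the job is handed in; nothing more can be done
34.175 None
```

I changed the polisher over in four moves and handed in at 34.2 s: yellow to the empty end cup, blue to the left spindle, red to blue's old cup, and green to the right spindle. Nothing was set on the bench, and I saw no contact with the bottle or the look-alikes.

**Last checks (top, scene and wrist views):**
- **Blue, green and red:** each sits within about 1 mm (wrist view: 0.2 to 1.1 mm) of where the earlier tool sat fully home in that place. The gripper is open and clear of everything.
- **Yellow:** it sits about 1.5–2 mm off its cup's middle, where the limit is 6 mm. Its triangulated height is within 1 mm of red's and no tilt is visible. I judged this good enough and did not regrip it.
- **Camera agreement:** the cameras disagreed with each other by about 2–4 mm in absolute position, so the checks above compare positions within the same camera. I did not measure how far home the tools are any more closely than about 1 mm.

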